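# Free the sugar hammer from the tea stand's drawer

### The arm

A 6-joint arm with a two-finger parallel gripper is mounted at the origin on the work surface. World frame = base frame: x ahead of the robot, y to its left, z up, the work surface at z = 0. Lengths are in m, angles in degrees, forces in N, time in s.
With the tool pointing down it reaches from about 0.4 to 0.825 m from the base axis. Payload 7 kg.
Tool frame: the origin (TCP) lies midway between the tips of the shut fingers; the grasp point (between the pads) lies 19 mm behind it (r.grasp_offset is the distance from the TCP to the grasp point, in m); z points along the fingers, x is the direction in which the jaws open and shut, and the axes are right-handed (so a half turn about z gives the same grasp; the last joint's range is limited). The gripper opens to 88 mm and grips with 3 to 60 N. Pads are 19 mm wide; open, the fingers measure 130 mm over their backs; the gripper's body (78 mm by 193 mm) begins 47 mm behind the grasp point.
Start: joints at [-47.263, 20.546, 0.682, 0, -70.136, -16.507], TCP at [0.298, -0.605, 0.227] pointing down, gripper open.
Joint ranges: [-176.03, 176.03], [-82.01, 121.73], [-58.28, 71.71], [-173.87, 95.51], [-174.79, -0.11], [-173.66, 173.66]. Speed limits (degrees/s): [136.94, 136.94, 172.46, 180, 180, 180].

### API

Orientations are given as [roll, pitch, yaw] about the fixed x, y, z axes, in that order (R = Rz(yaw) Ry(pitch) Rx(roll)).
In Python, from plant import r gives the robot as it stands.
- The arm moves only by the tool step_arm, never from a script. Its argument "deltas" is a list of rows, each a list of 7 numbers: the turn, a rotation vector about the tool's x, y, z in rad, then the shift along the tool's x, y, z in mm, then the opening, from -1 (shut) to 1 (fully open), so that 0 is half open. In form: [[ax, ay, az, x, y, z, grip], ...]. A call has 1 to 10 rows; each row shifts and turns the pose as measured when the row begins, along the tool's axes as they then stand; what a row does not reach is not made up. A row lasts 1/10 s, in which the tool goes at most 50 mm and 8.59 degrees, less where a joint would pass 70% of its speed; a pose out of reach is approached as far as the arm can. A call with a gripper value outside its range is refused whole. The fingers move at their own pace and stop on an object; "squeeze" is the grip in N (left out, the last holds). Time passes only in rows, so rows that do not move let the fingers close. It gives the time, the measured TCP pose, the force and the opening at its end, in the units of the state.
- r.get_state(): the state, without advancing time (a new reading comes with each control period).
- r.capture(name): name is "side" or "top" or "wrist"; returns the picture (480x640x3 uint8, red, green, blue); there is no depth.
- r.camera_info(name): a dict with "vertical_fov" (degrees; the focal length in pixels is half the picture's height over the tangent of half this angle, whatever the lens; pixels are square), "cx", "cy" (the principal point, pixels), "k1" (the pictures are not rectified: a ray, as slopes to the right and down, at radius r is drawn at 1 + k1 r^2 times it, then the intrinsics apply), "view" (4x4, takes a point from world to camera coordinates). Camera axes: x right, y down, z forward; pixel columns grow to the right and rows downward; lengths in m; the calibration is good to about 2 mm. A picture is of the moment at which its call begins: read the wrist's pose just before it. camera_info takes no time and is no camera call; for the wrist camera it gives the pose at the moment of the call.
- r.close_job(): hands the job in, once; it reports no verdict.
The state is a dict: "time_s": time; "joints": joint angles; "qd": joint speeds; "joint_torque": joint torques, N m; "tcp_pos": TCP position; "eef_rot": TCP orientation; "contact_force": force on the tool from outside, world axes, zero at the start; "moment": the same for the moment, N m; "gripper_width": finger opening in m.
Only numpy, scipy, OpenCV 4.12 (cv2) and the standard library are available. Lean on these libraries where they do the work, as an engineer would, in place of code of your own. Each camera call takes 0.05 s, during which the arm holds its last target.

### The job

The steel sugar hammer lies in the tea stand's open drawer with its head still inside the frame, kept there by a hinged steel hold-down bar across its handle. Swing the bar up and over until it rests on its stop and leave it there, slide the hammer out from beneath towards the drawer front, then lift it out and set it down gently, lying flat, with its head in the middle of the saucer. Leave the teapot and both glasses where they stand.

Things in the scene. Friction and masses are not known exactly. Their poses are not given: they have to be found in the camera images.
- stand: Fixed wooden tea stand with folding crossed legs (y +-105 to 134 mm, x -95 to 135 mm); origin on the table under the tray's centre, z up, -x towards the drawer front, which faces the robot. From x = -130 mm to the rear a frame roofs the drawer, its underside 42 mm above the drawer floor.
- tray_edge (a point): Foremost point of the brass rim of the round steel tray, at x = -172 mm in the stand's frame, 181 mm above the table. Tray radius 172 mm, underside 170 mm and rim top 186 mm above the table. It overhangs the bar, so a hand straight from above finds no room there.
- drawer_floor (a point): On the drawer's floor, 30 mm above the table, at its inner front edge, mid-width: x = -345, y = 0 in the stand's frame. The drawer is caught most of the way out and does not move. Inside 280 mm long (to x = -65), 170 mm wide; side walls 25 mm, front panel 26 mm above the floor, panel 12 mm thick with a small knob 23 mm out.
- bar (a joint): Hinge of the hold-down bar, rad. 0: bar level across the hammer's handle; grows as the free end swings up and over towards the stand's +y side; 2.0: on its stop, past upright, where it stays by its own weight. Released below about 1.6 it falls shut. Nearly free; the bar weighs 70 g.
- bar_hinge (a point): Point on the hinge axis, which runs along the stand's x, 60 mm above the table, on a post 52 mm high. The bar, 10 by 10 mm steel, is centred at this x and when down reaches to the stand's -y over a rest post; its underside is 25 mm above the drawer floor: the handle passes beneath, the hammer's head does not.
- bar_peg (a point): Grip point on the axis of the bar's round pull peg: 12 mm diameter, 45 mm long, parallel to the hinge axis, 98 mm from it, pointing to the drawer front. The point is 28 mm from the bar's face, 17 mm from the peg's free end, 11 mm outside the tray's edge seen from above. The peg can turn between fingers closing along the stand's y.
- hammer: Loose steel sugar hammer, 0.2 to 0.4 kg, lying along x: origin under the head's centre, handle to -x, z up. Head 26 (x) by 46 (y) by 34 (z) mm; square handle 12 by 12 mm, axis 17 mm above the underside, ending in a round foot disc 34 mm diameter, x = -142 to -150 mm, so it lies level.
- hammer_head (a point): Centre of the hammer's head, 17 mm above its underside.
- hammer_balance (a point): Point on the handle's axis near the centre of mass, 37 mm from the head's centre: grip here to lift the hammer level.
- saucer: Loose white ceramic saucer on the table, 150 mm diameter, rim 18 mm high, wide shallow inside with its floor about 5 mm above the table; origin under its centre.
- teapot: Bystander: steel teapot on the tray, about 110 mm body diameter, 100 mm high; origin under its centre.
- glass_a: Bystander: cobalt blue glass standing on the table to the other side of the drawer from the saucer, 64 mm diameter, 85 mm high; origin under its centre.
- glass_b: Bystander: a like glass on the tray.
Things that resemble listed ones, but are neither listed nor needed, are in the scene too. Of the things like the saucer, leave any that is red; of the rest the larger one is meant. Leave any red look-alike of the hammer alone.

How it is judged (in metres and radians):
On the way, in this order (a step that is already met when the one before it is completed fails the run):
1. the hold-down bar is swung up and over onto its stop (value of joint bar above 1.8 rad), for 0.2 s.
2. with the bar up, the hammer's head is drawn along the drawer past the bar (value of joint bar above 1.6 rad and x of hammer_head in the frame of stand below -0.165 m), for 0.1 s.
At the end, for the whole second after the job is handed in: The bar rests on its stop (over 1.8 rad); the hammer lies still and released on the saucer, within about 20 degrees of level, its head's centre within 35 mm of the saucer's centre seen from above and less than 45 mm above the table; the saucer stands upright (value of joint bar above 1.8 rad and horizontal distance between hammer_head and saucer below 0.035 m and height (world z) of hammer_head below 0.045 m and contact force between hammer and saucer above 0.3 N and angle between hammer's own x axis and vertical between 1.2 and 1.95 rad and angle between saucer's own z axis and vertical below 0.15 rad and linear speed of hammer below 0.02 m/s); the robot touches nothing.
It fails at once if the teapot is moved over 30 mm or tipped (distance of teapot from where it was at the start of the episode above 0.03 m or angle between teapot's own z axis and vertical above 0.3 rad).
It fails at once if a glass is moved over 30 mm or tipped (distance of any of glass_a, glass_b from where it was at the start of the episode above 0.03 m or angle between any of glass_a, glass_b's own z axis and vertical above 0.3 rad).
It fails at once if the hammer is dropped or pressed hard onto the saucer (over 60 N) (contact force between hammer and saucer above 60 N).
It also fails if it takes over 64 s, if anything falls off the work surface, if the arm or the gripper's body presses on something with over 40 N, if the wrist force passes 120 N, or if a joint passes its speed limit or range.

## Working session

There is one attempt and no reset: what is moved stays moved. The work goes in short steps, Python scripts to look and compute and a tool call to move; the robot and the scene stay as the last step left them, time stands still between calls to the robot, and variables do not carry over. Pictures are saved under pics/ and viewed, and the job is handed in when it is done.

Besides the shell and the picture viewer there is one more tool, called as name([rows], argument=value, ...), one row to a line, values as JSON. step_arm: Moves the arm, as the interface text tells. Its arguments: {"type":"object","properties":{"deltas":{"type":"array","items":{"type":"array","items":{"type":"number"}}},"squeeze":{"type":"number"}},"required":["deltas"]}

```bash
mkdir -p pics; ls; python3 - <<'E'
from plant import r
import cv2
for n in ["side","top","wrist"]:
    im=r.capture(n); cv2.imwrite(f"pics/{n}0.png",im[:,:,::-1]); 
    i=r.camera_info(n); print(n,i)
print(r.get_state(), r.grasp_offset)
E
```

```text
pics
side {'vertical_fov': 45.506315169739665, 'cx': 317.57432309936496, 'cy': 238.8666751738797, 'k1': 0.02282751051604117, 'view': array([[ 0.71020242, -0.70383436, -0.01515656, -0.47203578],
       [-0.44801859, -0.43525562, -0.78091734,  0.30324239],
       [ 0.54303948,  0.5613998 , -0.62445047,  1.37459742],
       [ 0.        ,  0.        ,  0.        ,  1.        ]])}
top {'vertical_fov': 52.168619363862526, 'cx': 323.5209336068503, 'cy': 237.84872546882434, 'k1': -0.13899047985587543, 'view': array([[-0.00497648, -0.999973  , -0.00540709, -0.10475822],
       [-0.99850675,  0.0052632 , -0.05437436,  0.59936204],
       [ 0.05440136,  0.00512843, -0.99850598,  1.11147474],
       [ 0.        ,  0.        ,  0.        ,  1.        ]])}
wrist {'vertical_fov': 62.166648112302845, 'cx': 320.02440861547933, 'cy': 235.53256549864673, 'k1': 0.015007514039250472, 'view': array([[-0.44195262,  0.89703757,  0.00121812,  0.67488919],
       [ 0.86485379,  0.42573505,  0.26604059, -0.0333677 ],
       [ 0.2381298 ,  0.11863083, -0.96396106,  0.3888044 ],
       [ 0.        ,  0.        ,  0.        ,  1.        ]])}
{'time_s': 0.15, 'joints': array([-4.72629766e+01,  2.05798351e+01,  6.47267476e-01, -1.17559317e-02,
       -7.01373315e+01, -1.65094840e+01]), 'qd': array([ 2.27997298e-04, -2.10812583e-01,  2.32831017e-01,  1.09846721e-01,
        5.95992646e-02, -7.68350192e-02]), 'joint_torque': array([ 1.49622287e-03, -5.83273888e+01,  2.93295372e+01,  7.00110510e+00,
        8.92934971e-03, -1.09574066e-04]), 'tcp_pos': array([ 0.29813734, -0.60518864,  0.22588245]), 'eef_rot': array([-1.79990732e+02, -7.01583725e-02,  1.16223533e+02]), 'contact_force': array([1.88303449, 0.4089991 , 1.23103412]), 'moment': array([0.01701588, 0.02247906, 0.03528903]), 'gripper_width': 0.08758742532081222} 0.0188
```

View pics/side0.png

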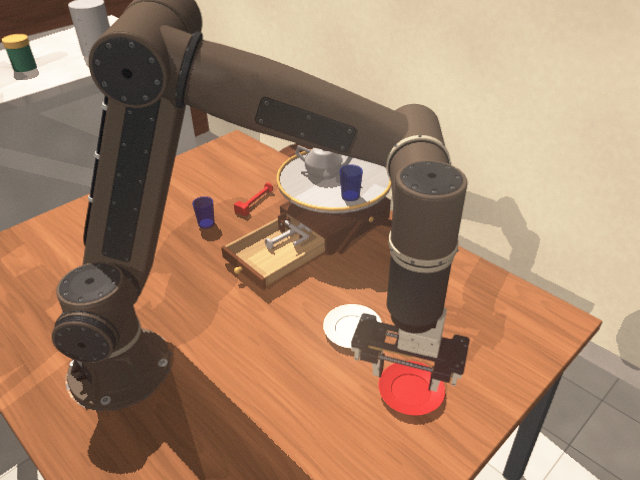

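View pics/top0.png

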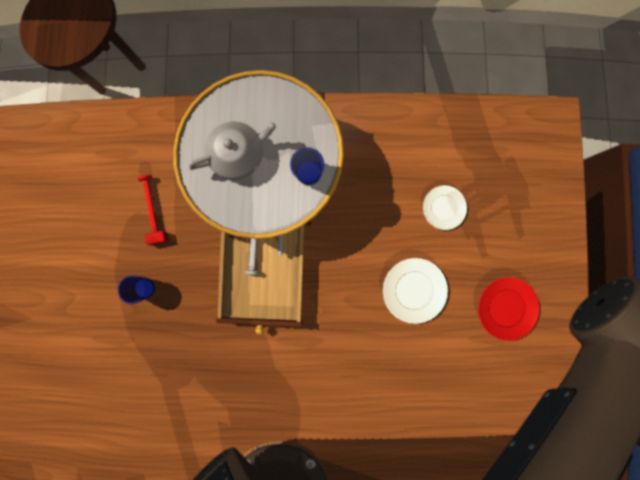

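View pics/wrist0.png

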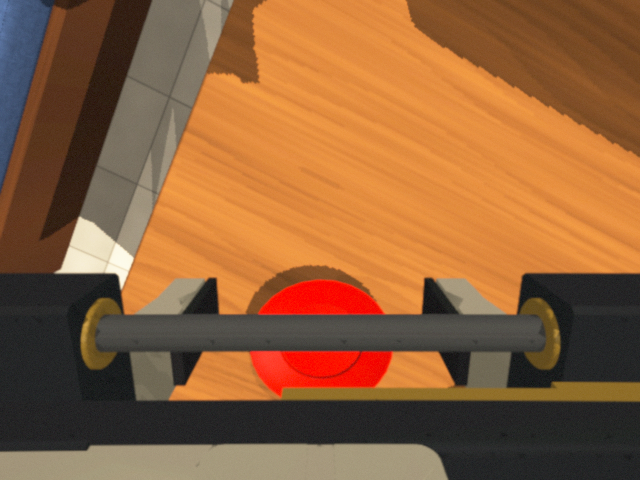

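The top view shows the large white saucer at (415,290), a small white one at (445,207) and a red one at (509,309). The steel hammer's foot is at (252,272), and the red look-alike hammer is at (152,210). The drawer knob is at (259,329).

```bash
cat > h.py <<'E'
import numpy as np, cv2
from plant import r
def K(i):
    f=240/np.tan(np.radians(i["vertical_fov"])/2); return f
def ray(i,u,v):
    f=K(i); d=np.array([(u-i["cx"])/f,(v-i["cy"])/f]); rd=np.hypot(*d); x=rd
    for _ in range(20): x=rd/(1+i["k1"]*x*x)
    d=d*(x/rd if rd>0 else 1)
    V=i["view"]; R=V[:3,:3]; o=-R.T@V[:3,3]; w=R.T@np.array([d[0],d[1],1]); return o,w/np.linalg.norm(w)
def plane(i,u,v,z):
    o,w=ray(i,u,v); return o+w*(z-o[2])/w[2]
def proj(i,p):
    V=i["view"]; c=V[:3,:3]@np.asarray(p)+V[:3,3]; s=c[:2]/c[2]; s=s*(1+i["k1"]*(s@s)); return s*K(i)+[i["cx"],i["cy"]]
def tri(i1,p1,i2,p2):
    o1,w1=ray(i1,*p1); o2,w2=ray(i2,*p2)
    A=np.stack([w1,-w2],1); t=np.linalg.lstsq(A,o2-o1,rcond=None)[0]
    a=o1+w1*t[0]; b=o2+w2*t[1]; return (a+b)/2,np.linalg.norm(a-b)
E
python3 - <<'E'
from h import *
t=cv2.imread("pics/top0.png"); s=cv2.imread("pics/side0.png")
cv2.imwrite("pics/c1.png",cv2.resize(t[225:345,200:325],None,fx=6,fy=5.0,interpolation=cv2.INTER_CUBIC)[:600,:750])
cv2.imwrite("pics/c2.png",cv2.resize(s[190:290,215:345],None,fx=6,fy=6,interpolation=cv2.INTER_CUBIC))
i=r.camera_info("top")
hsv=cv2.cvtColor(t,cv2.COLOR_BGR2HSV)
# tray brass
m=cv2.inRange(hsv,(15,120,120),(32,255,255)); m[:, :165]=0; m[:,350:]=0; m[245:]=0;m[:65]=0
ys,xs=np.nonzero(m); P=np.array([plane(i,u,v,.184)[:2] for u,v in zip(xs,ys)])
# circle fit
for _ in range(4):
    A=np.c_[2*P,np.ones(len(P))]; q=np.linalg.lstsq(A,(P**2).sum(1),rcond=None)[0]; R=np.sqrt(q[2]+q[:2]@q[:2])
    e=abs(np.linalg.norm(P-q[:2],axis=1)-R); P=P[e<max(2*np.median(e),.004)]
print("tray",q[:2],R,len(P))
# whites
m=cv2.inRange(hsv,(0,0,170),(180,70,255)); m[:180]=0
n,l,st,c=cv2.connectedComponentsWithStats(m)
for k in range(1,n):
    if st[k,4]>300: print(st[k],c[k],plane(i,*c[k],.012), )
m=cv2.inRange(hsv,(105,150,40),(130,255,255));n,l,st,c=cv2.connectedComponentsWithStats(m)
for k in range(1,n):
    if st[k,4]>200: print("blue",st[k],c[k])
E
```

```text
tray [0.7607488  0.02377613] 0.16747544636037692 1932
[ 183  180  142   53 5224] [254.38399694 203.39643951] [0.68016856 0.05266646 0.012     ]
[ 423  185   44   45 1493] [444.66309444 207.18486269] [ 0.66923321 -0.39095954  0.012     ]
[ 383  258   65   65 3285] [414.85844749 290.31872146] [ 0.47668224 -0.31794982  0.012     ]
blue [298 162  25  22 393] [309.37150127 172.29262087]
blue [124 277  30  24 380] [141.60263158 286.92894737]
```

View pics/c1.png

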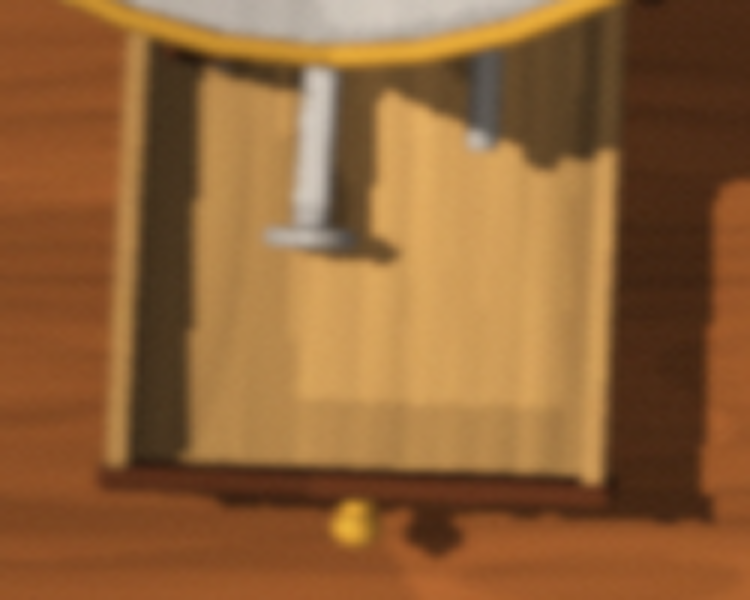

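View pics/c2.png

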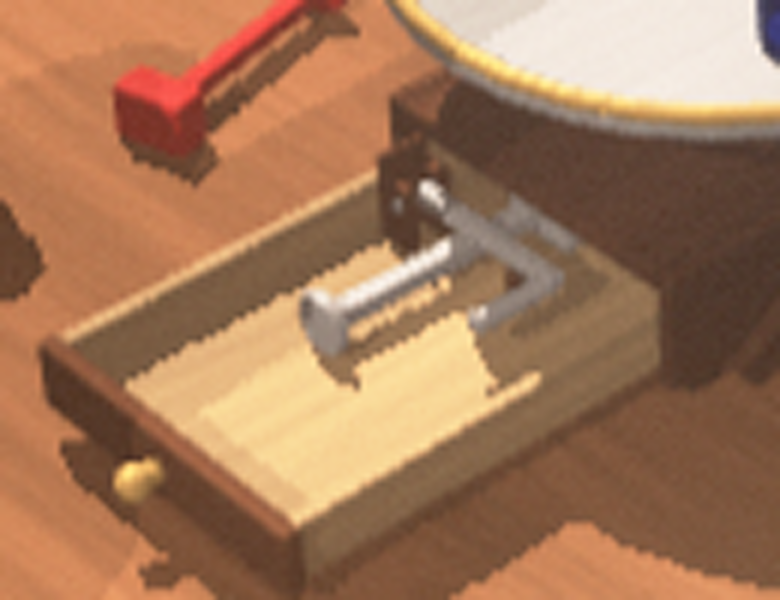

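```bash
python3 - <<'E'
from h import *
i=r.camera_info("top"); s=r.camera_info("side")
c=lambda x,y:(200+(x+.5)/6-.5,225+(y+.5)/5-.5)
d=lambda x,y:(215+(x+.5)/6-.5,190+(y+.5)/6-.5)
for n,p,z in [("LW far",c(130,40),.055),("LW near",c(105,465),.055),("RW far",c(620,150),.055),("RW near",c(607,480),.055),("panel inner L",c(130,465),.056),("panel inner R",c(580,475),.056),("panelL",c(102,470),.056),("panelR",c(610,482),.056),("knob",c(353,525),.043),("foot L",c(265,238),.047),("foot R",c(355,240),.047),("foot top ctr front",c(310,248),.06),("handle foot",c(311,222),.053),("handle far",c(319,70),.053),("pegtip",c(481,150),.06),("pegfar",c(488,55),.066)]:
    print(n,plane(i,*p,z).round(4))
print("pegtip tri",tri(i,c(482,140),s,d(478,318)))
print("pegside",plane(s,*d(482,318),.06),plane(s,*d(548,278),.06))
print("foot side",plane(s,*d(325,322),.047))
print("barhinge side end",plane(s,*d(432,192),.06))
print("rim front",plane(i,*c(340,60),.184))
E
```

```text
LW far [0.6097 0.1208 0.055 ]
LW near [0.4201 0.1298 0.055 ]
RW far [ 0.5597 -0.0622  0.055 ]
RW near [ 0.4138 -0.0568  0.055 ]
panel inner L [0.4203 0.1202 0.056 ]
panel inner R [ 0.4162 -0.0469  0.056 ]
panelL [0.418  0.1307 0.056 ]
panelR [ 0.413  -0.0579  0.056 ]
knob [0.3923 0.0389 0.043 ]
foot L [0.521  0.0711 0.047 ]
foot R [0.5201 0.0373 0.047 ]
foot top ctr front [0.5168 0.0522 0.06  ]
handle foot [0.5282 0.0529 0.053 ]
handle far [0.596 0.05  0.053]
pegtip [ 0.5599 -0.0111  0.06  ]
pegfar [ 0.6015 -0.0143  0.066 ]
pegtip tri (array([ 0.56339511, -0.01035321,  0.05721851]), np.float64(0.00261848418726108))
pegside [ 0.56155904 -0.01336567  0.06      ] [ 0.60472682 -0.01377461  0.06      ]
foot side [0.51726814 0.05082316 0.047     ]
barhinge side end [0.61228482 0.07768318 0.06      ]
rim front [0.59281754 0.02339284 0.184     ]
```

```bash
cat >> h.py <<'E'
from scipy.spatial.transform import Rotation as Ro
# stand frame (measured)
O=np.array([0.7607,0.0238,0]); YAW=np.radians(-2.2)
RS=Ro.from_euler('z',YAW).as_matrix()
S=lambda x,y,z: O+RS@np.array([x,y,z])
toS=lambda p: RS.T@(np.asarray(p)-O)
def goal_rot(tilt,yaw=None): # tool x along stand +y, z down tilted towards +x stand by tilt deg
    t=np.radians(tilt); z=np.array([np.sin(t),0,-np.cos(t)]); x=np.array([0,1.,0]); y=np.cross(z,x)
    return RS@np.stack([x,y,z],1)
def delta(pg,Rg,st=None,grasp=True):
    st=st or r.get_state(); R=Ro.from_euler('xyz',st["eef_rot"],degrees=True).as_matrix()
    rv=Ro.from_matrix(R.T@Rg).as_rotvec()
    pt=np.asarray(pg)+(Rg[:,2]*r.grasp_offset if grasp else 0)
    d=R.T@(pt-st["tcp_pos"])*1000
    return rv,d
E
python3 - <<'E'
from h import *
w=r.camera_info("wrist"); st=r.get_state(); V=w["view"]; o=-V[:3,:3].T@V[:3,3]
R=Ro.from_euler('xyz',st["eef_rot"],degrees=True).as_matrix()
print("cam in tool",R.T@(o-st["tcp_pos"]),"cam z in tool",R.T@V[2,:3])
i=r.camera_info("top")
print("glass_a",plane(i,146,290,0.0)[:2],plane(i,132,287,.085)[:2])
t=cv2.imread("pics/top0.png"); hsv=cv2.cvtColor(t,cv2.COLOR_BGR2HSV)
m=cv2.inRange(hsv,(0,0,150),(180,70,255)); m[:250]=0
n,l,s_,c=cv2.connectedComponentsWithStats(m); k=1+np.argmax(s_[1:,4]); cs,_=cv2.findContours((l==k).astype(np.uint8),0,1)
P=np.array([plane(i,*p[0],.018)[:2] for p in cs[0]]).astype(np.float32); print("saucer",cv2.minEnclosingCircle(P),P.mean(0))
print("red saucer..", plane(i,509,309,.0))
for rv,d in [delta(S(-.30,-.043,.20),goal_rot(0))]: print(rv,d)
E
```

```text
cam in tool [-0.00053006 -0.07127366 -0.15695415] cam z in tool [1.71715205e-05 2.66196598e-01 9.63918758e-01]
glass_a [0.47799971 0.31404014] [0.48880119 0.31444899]
saucer ((0.4766197204589844, -0.3175797462463379), 0.0751890316605568) [ 0.4766786 -0.3174749]
red saucer.. [ 0.42880374 -0.54570485  0.        ]
[-4.62145119e-04 -1.15915793e-03  4.96084266e-01] [464.78073369 408.59223325  45.18552094]
```

step_arm([
  [0,0,0,36,32,0,-0.35],
  [0,0,0,36,32,0,-0.35],
  [0,0,0,36,32,0,-0.35],
  [0,0,0,36,32,0,-0.35],
  [0,0,0,36,32,0,-0.35],
  [0,0,0,36,32,0,-0.35],
  [0,0,0,36,32,0,-0.35],
  [0,0,0,36,32,0,-0.35],
  [0,0,0,36,32,0,-0.35],
  [0,0,0,36,32,0,-0.35],
])

```text
time_s: 1.15
tcp_pos: [0.4273, -0.1291, 0.2222]
eef_rot: [-179.9, -0.4, 115.7]
contact_force: [1.0, -0.3, 0.1]
gripper_width: 0.0284
```

```bash
python3 - <<'E'
from h import *
st=r.get_state(); print(st["time_s"],st["joints"].round(1),st["tcp_pos"],st["gripper_width"]); 
for a in [(S(-.28,-.043,.16),goal_rot(45)),(S(-.28,-.043,.16),goal_rot(0))]: print(delta(*a))
E
```

```text
1.15 [  8.3  -1.2 -26.6  -0.3 -64.8 -72.5] [ 0.42725067 -0.12908778  0.22222368] 0.028408007072355655
(array([-0.77272699, -0.19638511,  0.45865156]), array([ 79.55625411, 111.01186215,  75.83237004]))
(array([-0.00319402, -0.00576808,  0.48626811]), array([85.73387124, 99.26860137, 81.39772999]))
```

step_arm([
  [0,0,0.122,0,0,0,-0.35],
  [0,0,0.122,0,0,0,-0.35],
  [0,0,0.122,0,0,0,-0.35],
  [0,0,0.122,0,0,0,-0.35],
  [-0.135,0,0,15,0,0,-0.35],
  [-0.135,0,0,15,0,0,-0.35],
  [-0.135,0,0,15,0,0,-0.35],
  [-0.135,0,0,15,0,0,-0.35],
  [-0.135,0,0,15,0,0,-0.35],
  [-0.135,0,0,15,0,0,-0.35],
])

```text
time_s: 2.15
tcp_pos: [0.4735, -0.0607, 0.3006]
eef_rot: [139.2, -3.5, 89.6]
contact_force: [0.7, -0.5, 0.0]
gripper_width: 0.0282
```

```bash
python3 - <<'E'
from h import *
st=r.get_state(); print(st["time_s"],st["joints"].round(1),st["tcp_pos"],st["gripper_width"]); 
for a in [(S(-.24,-.043,.12),goal_rot(45))]: print(delta(*a))
cv2.imwrite("pics/w1.png",r.capture("wrist")[:,:,::-1])
cv2.imwrite("pics/s1.png",r.capture("side")[:,:,::-1])
E
```

```text
2.15 [  23.2  -27.1  -58.3   33.9  -23.2 -142. ] [ 0.47352118 -0.06074606  0.30058622] 0.028242571794329027
(array([-0.07350394, -0.06574333, -0.01827681]), array([ 38.86141787, -84.20688039, 187.07269644]))
```

View pics/w1.png

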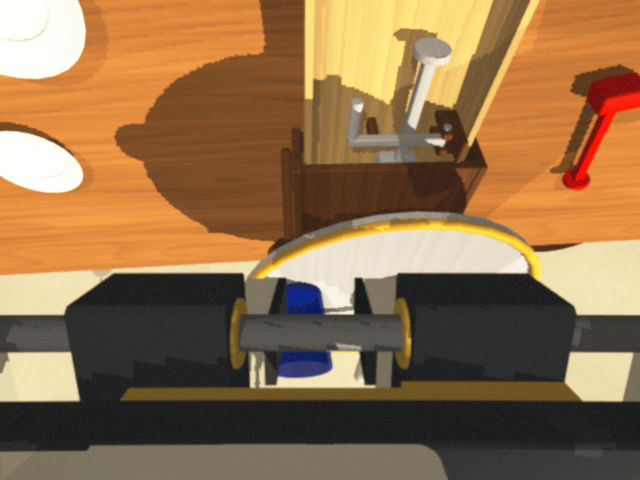

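View pics/s1.png

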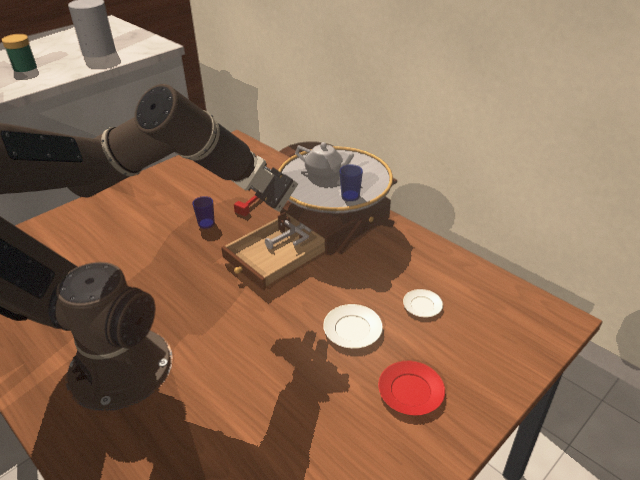

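The wrist view shows the L-shaped bar: the peg tip is at about (357,103), the peg/bar corner at (355,138) and the hinge end near (447,140). The handle runs up to the foot at (432,50). Next I check the peg by triangulation.

```bash
python3 - <<'E'
from h import *
w=r.camera_info("wrist"); s=r.camera_info("side"); t=r.camera_info("top")
im=cv2.imread("pics/w1.png"); cv2.imwrite("pics/w1c.png",cv2.resize(im[30:180,300:500],None,fx=4,fy=4,interpolation=cv2.INTER_CUBIC))
for n,u,v,z in [("pegtip",357,103,.06),("pegmid",355,118,.064),("corner",354,140,.06),("hinge",447,128,.06),("foot",432,45,.047)]:
    p=plane(w,u,v,z); print(n,p.round(4),toS(p).round(4))
E
```

```text
pegtip [ 0.5641 -0.0131  0.06  ] [-0.1951 -0.0444  0.06  ]
pegmid [ 0.5785 -0.0145  0.064 ] [-0.1806 -0.0453  0.064 ]
corner [ 0.6109 -0.013   0.06  ] [-0.1483 -0.0425  0.06  ]
hinge [0.601  0.0831 0.06  ] [-0.1619  0.0531  0.06  ]
foot [0.5171 0.0511 0.047 ] [-0.2445  0.0179  0.047 ]
```

View pics/w1c.png

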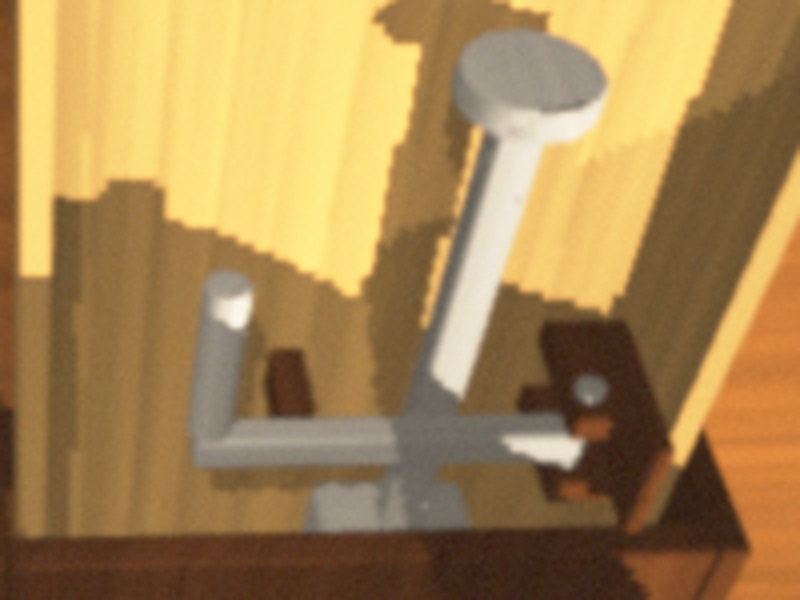

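```bash
python3 - <<'E'
from h import *
w=r.camera_info("wrist")
for n,cx,cy,z in [("postbaseL",270,352,.03),("postbaseR",303,350,.03),("peg end L",206,290,.06),("peg end R",250,292,.06),("foot R",605,90,.047),("foot L",458,80,.047)]:
    p=plane(w,300+cx/4,30+cy/4,z); print(n,toS(p).round(4))
st=r.get_state()
print(delta(S(-.25,-.043,.13),goal_rot(45)))
E
```

```text
postbaseL [-0.1517 -0.0248  0.03  ]
postbaseR [-0.1521 -0.0158  0.03  ]
peg end L [-0.1957 -0.0497  0.06  ]
peg end R [-0.195  -0.0391  0.06  ]
foot R [-0.2373  0.0373  0.047 ]
foot L [-0.24    0.0034  0.047 ]
(array([-0.07118165, -0.06464066, -0.02059775]), array([ 40.92664568, -86.95557221, 173.64750751]))
```

step_arm([
  [0,0,0,8,-17,35,-0.35],
  [0,0,0,8,-17,35,-0.35],
  [-0.02,-0.02,-0.01,8,-17,30,-0.35],
  [-0.02,-0.02,-0.01,8,-17,30,-0.35],
  [-0.02,-0.02,0,8,-17,30,-0.35],
])

```text
time_s: 2.75
tcp_pos: [0.5394, -0.0666, 0.2054]
eef_rot: [142.8, -5.2, 92.1]
contact_force: [0.6, -0.4, 0.7]
gripper_width: 0.0285
```

```bash
python3 - <<'E'
from h import *
st=r.get_state(); print(st["joints"].round(1),toS(st["tcp_pos"]))
print(delta(S(-.25,-.0435,.13),goal_rot(45)));print(delta(S(-.183,-.0435,.06),goal_rot(45)))
E
```

```text
[  12.    -8.8  -58.2   30.8   -3.6 -131.7] [-0.2176329  -0.09886191  0.20536568]
(array([-0.13919229, -0.11786019, -0.0023933 ]), array([ 48.41487887, -68.30345167,  65.42053722]))
(array([-0.13919229, -0.11786019, -0.0023933 ]), array([ 37.05423236, -56.98123325, 160.98069147]))
```

```bash
cat > k.py <<'E'
from h import *
from scipy.optimize import least_squares
def fk(q,P,sg=(1,1)):
    r0,h,a,b,L,d,e,c=P; q=np.radians(q); Rr=lambda ax,an: Ro.from_euler(ax,an).as_matrix()
    R=Rr('z',q[0]); p=R@np.array([r0,d,h]); R=R@Rr('y',q[1]); p=p+R@np.array([0,0,a]); el=p.copy()
    R=R@Rr('y',-q[2]); p=p+R@np.array([b,0,e]); R=R@Rr('x',sg[0]*q[3])@Rr('y',-q[4]); wr=p.copy(); p=p+R@np.array([L,0,0])
    R=R@Rr('x',sg[1]*q[5])
    # tool z = R x ; tool x,y
    T=np.stack([R@np.array([0,np.cos(c),np.sin(c)]),R@np.array([0,-np.sin(c),np.cos(c)]),R[:,0]],1)
    return p,T,el,wr
D=[([-47.263,20.546,.682,0,-70.136,-16.507],[.298,-.605,.227],[-180,0,116.2]),
([8.3,-1.2,-26.6,-.3,-64.8,-72.5],[.42725,-.12909,.22222],[-179.9,-.4,115.7]),
([23.2,-27.1,-58.3,33.9,-23.2,-142.],[.47352,-.06075,.30059],[139.2,-3.5,89.6]),
([12,-8.8,-58.2,30.8,-3.6,-131.7],[.5394,-.0666,.2054],[142.8,-5.2,92.1])]
E
cat > fit.py <<'E'
from k import *
best=None
for s1 in(1,-1):
  for s2 in(1,-1):
   for c0 in (0,1.57,3.14,-1.57):
    def f(P,w=1):
        o=[]
        for q,p,e in D:
            pp,T,_,_=fk(q,P,(s1,s2)); R=Ro.from_euler('xyz',e,degrees=True).as_matrix()
            o+=list((pp-p)/.002)+list((T-R).ravel()/.01)
        return np.r_[o,(np.array(P)-[0,.35,.45,.45,.3,-.19,0,c0])[:7]/.3]
    s=least_squares(f,[0,.35,.45,.45,.3,-.19,0,c0])
    if best is None or s.cost<best[0]: best=(s.cost,s1,s2,s.x)
print(best)
f=best; 
for q,p,e in D:
    pp,T,el,wr=fk(q,best[3],best[1:3]); print((pp-p).round(4),el.round(3),wr.round(3))
np.save("P.npy",np.r_[best[3],best[1],best[2]])
E
python3 fit.py
```

```text
(np.float64(520.8127681532281), -1, -1, array([ 0.12275749,  0.25811964,  0.57669566,  0.33689723,  0.43861115,
       -0.17309706, -0.00935736, -1.57018145]))
[0.0084 0.0183 0.0092] [ 0.094 -0.356  0.798] [ 0.306 -0.587  0.675]
[0.0026 0.019  0.0209] [ 0.135 -0.155  0.835] [ 0.432 -0.112  0.682]
[ 0.0131 -0.0239 -0.0431] [-0.06  -0.214  0.772] [ 0.2   -0.103  0.589]
[ 0.0019 -0.0097  0.013 ] [ 0.07  -0.162  0.828] [ 0.277 -0.118  0.566]
```

```bash
python3 - <<'E'
s=open('k.py').read()
s=s.replace("r0,h,a,b,L,d,e,c=P;","r0,h,a,b,L,d,e,c,d2,e2=P;").replace("R=R@Rr('x',sg[0]*q[3])@Rr('y',-q[4]); wr=p.copy(); p=p+R@np.array([L,0,0])","R=R@Rr('x',sg[0]*q[3]); p=p+R@np.array([0,d2,0]); R=R@Rr('y',-q[4]); wr=p.copy(); p=p+R@np.array([L,0,e2])")
open('k.py','w').write(s)
f=open('fit.py').read()
f=f.replace("[0,.35,.45,.45,.3,-.19,0,c0])[:7]/.3]","[0,.35,.45,.45,.3,-.1,0,c0,-.1,0])[[0,1,2,3,4,5,6,8,9]]/[.1,.3,.3,.3,.3,.3,.1,.3,.1]]").replace("[0,.35,.45,.45,.3,-.19,0,c0])\n","[0,.35,.45,.45,.3,-.1,0,c0,-.1,0])\n")
open('fit.py','w').write(f)
E
python3 fit.py
```

```text
(np.float64(0.49597665355424403), -1, -1, array([ 1.13779053e-03,  2.01847413e-01,  6.00620982e-01,  4.65596273e-01,
        3.76636714e-01,  3.76710569e-03, -2.78644070e-03, -1.57018145e+00,
       -1.95312094e-01, -2.23040082e-03]))
[ 0.0002  0.0001 -0.0002] [ 0.147 -0.153  0.764] [ 0.3   -0.607  0.603]
[-0.0001 -0.0004  0.0003] [-0.012  0.002  0.802] [ 0.431 -0.131  0.599]
[ 0.0001  0.0002 -0.0001] [-0.252 -0.104  0.737] [ 0.229 -0.074  0.586]
[-0.0001  0.     -0.    ] [-0.09  -0.015  0.795] [ 0.314 -0.101  0.505]
```

```bash
cat > ik.py <<'E'
from k import *
Pm=np.load("P.npy"); PP,SG=Pm[:10],tuple(Pm[10:])
lo=np.array([-176,-82,-58.28,-173.87,-174.79,-173.66])+1.5; hi=np.array([176,121.7,71.7,95.5,-.11,173.66])-1.5
def ik(pg,Rg,q0):
    pt=np.asarray(pg)+Rg[:,2]*.0188
    f=lambda q:np.r_[(lambda o:[*((o[0]-pt)*100),*((o[1]-Rg).ravel()*10)])(fk(q,PP,SG))]
    s=least_squares(f,np.clip(q0,lo+.01,hi-.01),bounds=(lo,hi)); return s.x,s.cost
E
cat > scan.py <<'E'
from ik import *
rng=np.random.default_rng(0)
seeds=[[10,0,-40,20,-20,-120],[0,20,-30,-150,-20,60],[20,10,-30,90,-40,100],[-20,20,-30,-60,-30,-60]]+[list(lo+(hi-lo)*rng.random(6)) for _ in range(8)]
for flip in (0,1):
 for tilt in (25,30,35,40,45,55):
  Rg=goal_rot(tilt)
  if flip: Rg=Rg@np.diag([-1,-1,1])
  out=set()
  for s in seeds:
    q,c=ik(S(-.185,-.0435,.06),Rg,s)
    if c<1e-3:
        ok=[]; qq=q
        for th in np.linspace(0,2,9):
            qq,c=ik(S(-.185,.0545-.098*np.cos(th),.06+.098*np.sin(th)),Rg,qq); ok.append(c<1e-3)
        out.add((tuple(q.round(0)),sum(ok),tuple(qq.round(0))))
  print(flip,tilt,list(out)[:4])
E
python3 scan.py
```

```text
0 25 []
0 30 []
0 35 []
0 40 []
0 45 [((np.float64(-14.0), np.float64(14.0), np.float64(-35.0), np.float64(-111.0), np.float64(-9.0), np.float64(30.0)), np.int64(1), (np.float64(-5.0), np.float64(5.0), np.float64(-41.0), np.float64(-151.0), np.float64(-2.0), np.float64(63.0)))]
0 55 [((np.float64(-35.0), np.float64(25.0), np.float64(-53.0), np.float64(-142.0), np.float64(-46.0), np.float64(81.0)), np.int64(9), (np.float64(-12.0), np.float64(9.0), np.float64(-55.0), np.float64(-164.0), np.float64(-29.0), np.float64(82.0)))]
1 25 []
1 30 []
1 35 []
1 40 []
1 45 [((np.float64(-14.0), np.float64(14.0), np.float64(-35.0), np.float64(-111.0), np.float64(-9.0), np.float64(-150.0)), np.int64(1), (np.float64(-5.0), np.float64(5.0), np.float64(-41.0), np.float64(-151.0), np.float64(-2.0), np.float64(-117.0)))]
1 55 [((np.float64(-35.0), np.float64(25.0), np.float64(-53.0), np.float64(-142.0), np.float64(-46.0), np.float64(-99.0)), np.int64(9), (np.float64(-12.0), np.float64(9.0), np.float64(-55.0), np.float64(-164.0), np.float64(-29.0), np.float64(-98.0)))]
```

```bash
cat > ik.py <<'E'
from k import *
Pm=np.load("P.npy"); PP,SG=Pm[:10],tuple(Pm[10:])
lo=np.array([-176,-82,-58.28,-173.87,-174.79,-173.66])+1.; hi=np.array([176,121.7,71.7,95.5,-.11,173.66])-1.
def ik(pg,Rg,q0):
    pt=np.asarray(pg)+Rg[:,2]*.0188
    f=lambda q:np.r_[(lambda o:[*((o[0]-pt)*10),*((o[1]-Rg).ravel())])(fk(np.degrees(q),PP,SG))]
    s=least_squares(f,np.radians(q0),method='lm',max_nfev=400); q=(np.degrees(s.x)+180)%360-180
    return q,s.cost, bool(np.all(q>lo)&np.all(q<hi))
E
cat > scan.py <<'E'
from ik import *
rng=np.random.default_rng(0)
seeds=[lo+(hi-lo)*rng.random(6) for _ in range(40)]
for tilt in (20,25,30,35,40,45,50,55,60):
  Rg=goal_rot(tilt); out={}
  for s in seeds:
    q,c,ok=ik(S(-.185,-.0435,.06),Rg,s)
    if c<1e-7:
        k=tuple(q.round(0).astype(int)); 
        if k in out: continue
        n=ok; qq=q; L=[]
        for th in np.linspace(0,2,9)[1:]:
            qq,c,o=ik(S(-.185,.0545-.098*np.cos(th),.06+.098*np.sin(th)),Rg,qq); n+=bool(c<1e-7 and o)
        out[k]=(ok,n,tuple(qq.round(0).astype(int)))
  print(tilt); [print("   ",k,v) for k,v in out.items() if v[1]>2]
E
python3 scan.py
```

```text
20
25
30
35
40
45
50
    (np.int64(-29), np.int64(19), np.int64(-47), np.int64(-136), np.int64(-30), np.int64(68)) (True, 3, (np.int64(9), np.int64(5), np.int64(-31), np.int64(-115), np.int64(9), np.int64(19)))
55
    (np.int64(-35), np.int64(25), np.int64(-53), np.int64(-142), np.int64(-46), np.int64(81)) (True, 9, (np.int64(-12), np.int64(9), np.int64(-55), np.int64(-164), np.int64(-29), np.int64(82)))
60
    (np.int64(-38), np.int64(34), np.int64(-58), np.int64(-145), np.int64(-62), np.int64(91)) (False, 7, (np.int64(-13), np.int64(14), np.int64(-60), np.int64(-167), np.int64(-44), np.int64(86)))
```

```bash
sed -i 's/if v\[1\]>2\]/]/; s/(20,25,30,35,40,45,50,55,60)/(0,20,35,45)/' scan.py; python3 scan.py | sed 's/np.int64//g'
```

```text
0
    ((-22), (22), (-26), (-180), (43), (109)) (False, 0, ((-7), (17), (-18), (-180), (55), (95)))
    ((18), (22), (-25), (0), (-43), (-110)) (True, 9, ((31), (18), (-17), (0), (-55), (-123)))
    ((159), (-115), (-25), (0), (-180), (109)) (False, 0, ((173), (-105), (-17), (0), (-178), (94)))
    ((-161), (-115), (-25), (-180), (180), (-111)) (False, 0, ((-148), (-105), (-17), (-180), (178), (-124)))
    ((18), (115), (-155), (0), (179), (-110)) (False, 0, ((31), (105), (-162), (0), (178), (-123)))
    ((-22), (115), (-155), (176), (180), (105)) (False, 0, ((-7), (105), (-165), (172), (-180), (87)))
    ((159), (-115), (-25), (-1), (-180), (108)) (False, 0, ((173), (-105), (-15), (-5), (-180), (90)))
    ((-22), (22), (-26), (180), (43), (109)) (False, 0, ((-7), (17), (-18), (-180), (55), (95)))
    ((-161), (-22), (-155), (180), (-43), (-111)) (False, 0, ((-148), (-18), (-162), (-180), (-55), (-124)))
    ((159), (-22), (-154), (0), (42), (109)) (False, 0, ((173), (-17), (-162), (0), (55), (94)))
    ((-161), (-115), (-25), (-180), (-180), (-111)) (False, 0, ((-148), (-105), (-15)
[... 2035 characters left out ...]
7), (14), (-34), (-75), (7), (-22)) (False, 0, ((-5), (5), (-41), (-151), (-2), (63)))
    ((163), (-15), (-143), (61), (-12), (41)) (False, 0, ((175), (-6), (-139), (29), (-2), (63)))
    ((-152), (-121), (-44), (-141), (-146), (-78)) (False, 0, ((-137), (-113), (-31), (-128), (-140), (-81)))
    ((151), (-121), (-46), (-37), (147), (78)) (False, 0, ((171), (-108), (-46), (-16), (163), (79)))
    ((-169), (-14), (-145), (108), (10), (-27)) (False, 0, ((175), (-6), (-139), (29), (-2), (63)))
    ((27), (121), (-135), (39), (-147), (-78)) (False, 0, ((42), (113), (-148), (51), (-141), (-80)))
    ((-30), (121), (-134), (142), (148), (76)) (False, 0, ((-10), (107), (-134), (161), (163), (77)))
```

```bash
cat > scan2.py <<'E'
from ik import *
np.set_printoptions(suppress=True)
q=np.array([18,22,-25,0,-43,-110.])
for tilt in range(0,46,5):
    Rg=goal_rot(tilt); q,c,ok=ik(S(-.187,-.0435,.06),Rg,q); print(tilt,q.round(0),c<1e-7,ok,end='  | ')
    qq=q
    for th in np.linspace(0,2,9)[1:]:
        qq,c,ok=ik(S(-.187,.0545-.098*np.cos(th),.06+.098*np.sin(th)),Rg,qq); print(int(c<1e-7 and ok),end='')
    print(qq.round(0),c)
E
python3 scan2.py
```

```text
0 [  18.   22.  -25.    0.  -43. -110.] True True  | 11111111[  31.   17.  -17.    0.  -55. -123.] 3.480491585709118e-31
5 [  20.   20.  -30.    3.  -35. -114.] True True  | 11111111[  33.   15.  -23.    4.  -48. -128.] 4.445566242863119e-30
10 [  21.   17.  -37.    9.  -27. -120.] True True  | 11111111[  35.   12.  -29.    9.  -41. -134.] 1.7645353409466357e-30
15 [  21.   16.  -46.   21.  -16. -133.] True True  | 11111111[  36.   10.  -36.   17.  -33. -142.] 6.0343581609879914e-30
20 [   8.   13.  -58.   68.   -3. -167.] False False  | 01111111[  36.    8.  -44.   31.  -25. -155.] 2.3319289495042608e-30
25 [  16.   14.  -53.   37.   -4. -144.] False True  | 00000000[ -9.   6. -42. 171.  17. 105.] 3.8988295832671516e-31
30 [  18.   14.  -47.    2.   -1. -110.] False False  | 00000000[ -4.   5. -54. 144.   1. 127.] 5.395630454815361e-06
35 [ 13.  14. -37. -52.   5. -50.] False False  | 00000000[ -7.   5. -50. 166.   1. 108.] 0.0018927266669765915
40 [ -6.  13. -33. -98.  -2.  10.] False True  | 00000000[  -7.    5.  -45. -171.   -1.   85.] 0.002803013577768281
45 [ -15.   14.  -35. -112.   -9.   31.] True True  | 00000000[  -5.    5.  -41. -151.   -2.   63.] 0.000723971043193375
```

```bash
cat > scan3.py <<'E'
from ik import *
rng=np.random.default_rng(1)
seeds=[np.array(x,float) for x in [[18,22,-25,0,-43,-110],[-35,25,-53,-142,-46,-99],[-14,14,-35,-111,-9,-150],[-20,20,-40,-90,-30,-140],[10,10,-40,90,-30,-30],[-20,20,-40,-60,-30,-100],[0,20,-40,40,-30,-60],[30,20,-40,60,-60,60],[-40,20,-40,-100,-60,100]]]
def G(tau,phi): 
    return RS@Ro.from_euler('x',phi,degrees=True).as_matrix()@RS.T@goal_rot(tau)
if __name__=="__main__":
  for th in (0,.7,1.4,2.0):
    g=S(-.186,.0545-.098*np.cos(th),.06+.098*np.sin(th))
    print("th",th)
    for tau in (20,30,40,45,50,55):
      line=""
      for phi in (-60,-45,-30,-15,0,15,30,45,60):
        Rg=G(tau,phi); b='.'
        for s in seeds:
          for fl in (1,-1):
            q,c,ok=ik(g,Rg@np.diag([fl,fl,1.]),s)
            if c<1e-7 and ok: b='N' if abs(q[3])<90 and b!='F' else 'F'
        line+=f" {b}"
      print(tau,line)
E
time python3 scan3.py
```

```text
th 0
20  N N . . . N N N N
30  . . . . . N N N N
40  . . . . . N N N N
45  . . . . F F F F F
50  . . . . F F F F F
55  . . . . F F F F F
th 0.7
20  N N N N N N N N N
30  . . . . . N N N N
40  . . . . . . N N N
45  . . . F . . N N F
50  . . . F . F F F F
55  . . . . F F F F F
th 1.4
20  N N N N N N N N N
30  N N . . . . N N N
40  . . . . . . N N N
45  . . . . . . N N F
50  . . . . . . F F F
55  . . . . F F F F F
th 2.0
20  N N N N N N N N N
30  N N N N . . N N N
40  N . . . . . N N F
45  . . . . . . N F F
50  . . . . F . F F F
55  . . . . F F F F F
real	2m0.079s
user	1m59.377s
sys	0m0.112s
```

```bash
cat > clr.py <<'E'
from scan3 import *
def box(lo_,hi_,n=9):
    g=[np.linspace(a,b,m) for a,b,m in zip(lo_,hi_,(n*2,n,n))]; M=np.stack(np.meshgrid(*g,indexing='ij'),-1).reshape(-1,3); return M
def tool_pts(o=.028,fl=1):
    B=box([-.0965,-.039,-.15],[.0965,.039,-.047]); 
    F1=box([o/2,-.0095,-.047],[o/2+.021,.0095,.0188]); F2=F1*[-1,1,1]
    C=box([-.02,-fl*.071-.02,-.16],[.02,-fl*.071+.02,-.13],4)
    return dict(body=B,fing=np.r_[F1,F2],cam=C)
def sdbox(p,lo_,hi_):
    c=(np.array(lo_)+hi_)/2; h=(np.array(hi_)-lo_)/2; q=abs(p-c)-h
    return np.linalg.norm(np.maximum(q,0),axis=1)+np.minimum(q.max(1),0)
def clear(tau,phi,th,o=.028,fl=1,gx=-.186,hammer=True,back=0.):
    g=np.array([gx,.0545-.098*np.cos(th),.06+.098*np.sin(th)])
    R=RS.T@G(tau,phi); out={}
    g=g-R[:,2]*back
    for n,P in tool_pts(o,fl).items():
        p=P@R.T+g
        rr=np.hypot(p[:,0],p[:,1])-.172; zz=np.maximum(.17-p[:,2],p[:,2]-.186)
        d=[("tray",np.where((rr>0)&(zz>0),np.hypot(rr,zz),np.maximum(rr,zz)).min())]
        obs={"wallR":([-.345,-.097,0],[-.095,-.085,.055]),"wallL":([-.345,.085,0],[-.095,.097,.055]),"panel":([-.357,-.097,0],[-.345,.097,.056]),"floor":([-.345,-.085,0],[-.095,.085,.03]),"table":([-1,-1,-1],[1,1,0]),
          "foot":([-.245,.0025,.03],[-.235,.0375,.064]),"handle":([-.245,.013,.03],[-.1,.027,.053]),"frame":([-.13,-.134,0],[.1,.134,.17]),"post":([-.158,.05,0],[-.142,.075,.075])}
        for k,(a,b) in obs.items(): d.append((k,sdbox(p,a,b).min()))
        c,s=np.cos(th),np.sin(th)
        bl=p-np.array([-.15,.0545,.06]); bl=np.c_[bl[:,0],-bl[:,1]*c+bl[:,2]*s,bl[:,1]*s+bl[:,2]*c]
        d.append(("bar",sdbox(bl,[-.005,0,-.005],[.005,.103,.005]).min()))
        m=min(d,key=lambda t:t[1]); out[n]=(m[0],round(float(m[1])*1000,1))
    return out
if __name__=="__main__":
    for th in (0,.35,.7,1.05,1.4,2.0):
        L=[]
        for tau in (25,30,35,40,45):
            for phi in (10,15,20,25,30,40):
                for bk in (0,.006):
                    o=clear(tau,phi,th,back=bk); m=min(v[1] for v in o.values())
                    if m<2: continue
                    L.append((m,tau,phi,bk,o))
        L.sort(key=lambda t:-t[0]); n=0; print("th",th)
        for m,tau,phi,bk,o in L:
            Rg=G(tau,phi); g=S(-.186,.0545-.098*np.cos(th),.06+.098*np.sin(th))-Rg[:,2]*bk
            for s in seeds[:1]+[np.array([12,-5,-50,31,-10,-132.])]:
                q,c,ok=ik(g,Rg,s)
                if c<1e-7 and ok: print(m,tau,phi,bk,o,q.round(0)); n+=1; break
            if n>=4: break
E
python3 clr.py
```

```text
th 0
6.7 25 10 0.006 {'body': ('tray', 16.2), 'fing': ('wallR', 6.7), 'cam': ('wallR', 85.3)} [  18.   13.  -46.    0.   -4. -113.]
5.9 25 15 0.006 {'body': ('tray', 13.0), 'fing': ('floor', 5.9), 'cam': ('wallR', 81.7)} [ 11.  14. -33. -28. -17. -81.]
5.6 30 15 0.006 {'body': ('wallR', 17.5), 'fing': ('floor', 5.6), 'cam': ('panel', 69.7)} [ 11.  13. -35. -34. -11. -75.]
3.4 25 20 0.006 {'body': ('tray', 9.4), 'fing': ('floor', 3.4), 'cam': ('wallR', 77.8)} [  3.  15. -28. -40. -24. -66.]
th 0.35
12.9 35 40 0.006 {'body': ('wallR', 12.9), 'fing': ('bar', 16.5), 'cam': ('panel', 70.4)} [-21.  18. -24. -73. -45. -31.]
12.7 35 30 0.006 {'body': ('tray', 12.7), 'fing': ('bar', 16.1), 'cam': ('panel', 79.1)} [-11.  13. -26. -65. -33. -39.]
12.5 35 25 0.006 {'body': ('tray', 12.5), 'fing': ('bar', 15.9), 'cam': ('panel', 83.1)} [ -5.  11. -28. -59. -26. -46.]
11.6 40 30 0 {'body': ('tray', 14.4), 'fing': ('bar', 11.6), 'cam': ('panel', 63.4)} [-15.  14. -28. -76. -32. -26.]
th 0.7
17.7 35 40 0.006 {'body': ('tray', 17.9), 'fing': ('bar', 17.7), 'cam': ('panel', 99.8)} [-17.  14. -24. -70.
[... 1175 characters left out ...]
 12.9), 'fing': ('tray', 12.3), 'cam': ('tray', 134.5)} [ 17.   4. -34. -36. -13. -85.]
12.1 35 25 0.006 {'body': ('tray', 18.2), 'fing': ('tray', 12.1), 'cam': ('tray', 139.0)} [ 17.   3. -34. -35. -14. -86.]
th 2.0
15.5 40 40 0.006 {'body': ('tray', 19.0), 'fing': ('bar', 15.5), 'cam': ('panel', 115.3)} [ -3.   8. -29. -80. -30. -40.]
13.4 35 40 0.006 {'body': ('tray', 13.4), 'fing': ('bar', 15.9), 'cam': ('panel', 125.8)} [  0.   8. -26. -71. -32. -50.]
12.5 35 30 0.006 {'body': ('tray', 12.5), 'fing': ('bar', 15.9), 'cam': ('panel', 134.5)} [ 18.   5. -31. -47. -15. -78.]
11.6 40 40 0 {'body': ('tray', 16.1), 'fing': ('bar', 11.6), 'cam': ('panel', 111.9)} [ -3.   9. -29. -81. -30. -39.]
```

```bash
cat > cand.py <<'E'
from clr import *
for tau,phi,bk in [(30,20,.006),(30,25,.006),(35,20,.006),(35,25,.006),(35,30,.006),(35,35,.006)]:
    q=np.array([11,13,-35,-34,-11,-75.]); print(tau,phi,bk)
    for th in (0,.2,.35,.7,1.05,1.4,1.7,2.0):
        Rg=G(tau,phi); g=S(-.186,.0545-.098*np.cos(th),.06+.098*np.sin(th))-Rg[:,2]*bk
        q,c,ok=ik(g,Rg,q); o=clear(tau,phi,th,back=bk,o=.024 if th in(0,2.) else .012); print("  ",th,[o[k] for k in ("body","fing")],q.round(0),c<1e-7,ok)
E
python3 cand.py
```

```text
30 20 0.006
   0 [('wallR', 12.8), ('floor', 3.8)] [  2.  14. -29. -48. -21. -58.] True True
   0.2 [('tray', 7.4), ('bar', 16.4)] [  4.  12. -30. -44. -21. -64.] True True
   0.35 [('tray', 6.7), ('bar', 16.4)] [  5.  10. -30. -40. -20. -68.] True True
   0.7 [('tray', 9.8), ('bar', 16.4)] [ 11.   7. -32. -32. -19. -80.] True True
   1.05 [('tray', 16.0), ('tray', 12.9)] [ 17.   4. -35. -24. -17. -94.] True True
   1.4 [('tray', 16.0), ('tray', 12.8)] [  24.    3.  -39.  -13.  -13. -110.] True True
   1.7 [('tray', 10.8), ('bar', 16.4)] [  29.    3.  -46.    3.   -6. -129.] True True
   2.0 [('tray', 6.8), ('bar', 16.4)] [  31.    4.  -49.   12.   -1. -140.] False False
30 25 0.006
   0 [('wallR', 8.3), ('floor', 1.7)] [ -5.  16. -26. -56. -28. -47.] True True
   0.2 [('tray', 6.7), ('bar', 16.4)] [ -4.  13. -27. -53. -28. -53.] True True
   0.35 [('tray', 6.7), ('bar', 16.4)] [ -2.  12. -27. -50. -28. -56.] True True
   0.7 [('tray', 10.3), ('bar', 16.4)] [  3.   8. -28. -45. -27. -66.] True True
   1.05 [('tray', 14.4), ('tray', 11.5)] [  9.   6. -29. -39. -25. -76.] True True
   
[... 2236 characters left out ...]
   5. -31. -47. -15. -78.] True True
35 35 0.006
   0 [('wallR', -0.6), ('floor', -2.0)] [-19.  20. -25. -74. -40. -27.] True True
   0.2 [('wallR', 9.8), ('bar', 15.9)] [-18.  17. -25. -71. -40. -31.] True True
   0.35 [('tray', 13.6), ('bar', 15.9)] [-16.  15. -25. -70. -39. -34.] True True
   0.7 [('tray', 17.3), ('bar', 15.9)] [-12.  11. -25. -66. -38. -42.] True True
   1.05 [('tray', 18.4), ('tray', 9.9)] [ -7.   8. -26. -63. -35. -49.] True True
   1.4 [('tray', 15.4), ('tray', 10.0)] [ -1.   6. -26. -61. -31. -56.] True True
   1.7 [('tray', 12.7), ('bar', 15.9)] [  4.   6. -27. -61. -28. -59.] True True
   2.0 [('tray', 12.9), ('bar', 15.9)] [  8.   6. -28. -62. -24. -61.] True True
```

```bash
cat > d.py <<'E'
import sys
from clr import *
np.set_printoptions(suppress=True,precision=4)
def show(tau,phi,g,bk=0,fl=1):
    st=r.get_state(); Rg=G(tau,phi)@np.diag([fl,fl,1.]); g=np.array(g,float); rv,d=delta(S(*g)-Rg[:,2]*bk,Rg,st)
    R=Ro.from_euler('xyz',st["eef_rot"],degrees=True).as_matrix()
    gr=toS(st["tcp_pos"]-R[:,2]*r.grasp_offset)
    print("t",round(st["time_s"],2),"q",st["joints"].round(1),"graspS",gr.round(4),"F",st["contact_force"].round(1),"w",round(st["gripper_width"],4)); print(" turn",rv.round(3),"shift",d.round(1))
if __name__=="__main__":
    a=[float(x) for x in sys.argv[1:]]; show(a[0],a[1],a[2:5],*(a[5:]))
E
python3 d.py 15 20 -.25 -.08 .17; python3 d.py 25 0 -.25 -.08 .17
```

```text
t 2.75 q [  12.    -8.8  -58.2   30.8   -3.6 -131.7] graspS [-0.2289 -0.1011  0.2203] F [ 0.6 -0.4  0.7] w 0.0285
 turn [0.369 0.201 0.181] shift [ 22.2 -53.4  28.1]
t 2.75 q [  12.    -8.8  -58.2   30.8   -3.6 -131.7] graspS [-0.2289 -0.1011  0.2203] F [ 0.6 -0.4  0.7] w 0.0285
 turn [ 0.209 -0.117  0.018] shift [ 15.8 -50.9  29.2]
```

step_arm([
  [0.08,0.04,0.04,5,-12,6,-0.42],
  [0.08,0.04,0.04,5,-12,6,-0.42],
  [0.08,0.04,0.04,5,-12,6,-0.42],
  [0.08,0.04,0.04,5,-12,6,-0.42],
  [0.05,0.04,0.02,2,-5,4,-0.42],
])

```text
time_s: 3.25
tcp_pos: [0.5156, -0.0663, 0.1649]
eef_rot: [160.7, -15.7, 87.7]
contact_force: [0.3, -1.9, -0.3]
gripper_width: 0.0255
```

```bash
python3 d.py 15 20 -.25 -.08 .17; python3 d.py 33 20 -.186 -.0435 .06 .08
```

```text
t 3.25 q [  3.4   1.  -29.4 -20.1 -40.  -85.1] graspS [-0.2477 -0.1043  0.182 ] F [ 0.3 -1.9 -0.3] w 0.0255
 turn [0.076 0.072 0.02 ] shift [21.5 -9.6 16.2]
t 3.25 q [  3.4   1.  -29.4 -20.1 -40.  -85.1] graspS [-0.2477 -0.1043  0.182 ] F [ 0.3 -1.9 -0.3] w 0.0255
 turn [-0.238  0.068  0.031] shift [21.7 -0.7 68.6]
```

step_arm([
  [-0.06,0.02,0.01,6,0,15,-0.42],
  [-0.06,0.02,0.01,6,0,15,-0.42],
  [-0.06,0.02,0.01,6,0,15,-0.42],
  [-0.06,0.02,0.01,4,0,12,-0.42],
])

```text
time_s: 3.65
tcp_pos: [0.5422, -0.029, 0.1187]
eef_rot: [147.1, -21.2, 87.4]
contact_force: [-1.0, -0.0, -0.0]
gripper_width: 0.0256
```

```bash
python3 d.py 33 20 -.186 -.0435 .06 .04; python3 d.py 33 20 -.186 -.0435 .06 .008; python3 - <<'E'
from h import *
cv2.imwrite("pics/w2.png",r.capture("wrist")[:,:,::-1])
w=r.camera_info("wrist")
print([proj(w,S(*p)).round(0) for p in [(-.2,-.0435,.06),(-.155,-.0435,.06),(-.15,.0545,.06),(-.245,.02,.047)]])
E
```

```text
t 3.65 q [  1.    3.7 -33.4 -43.2 -23.1 -64.1] graspS [-0.2265 -0.0668  0.1334] F [-1. -0. -0.] w 0.0256
 turn [ 0.001 -0.013 -0.017] shift [-4.2 -7.9 46.5]
t 3.65 q [  1.    3.7 -33.4 -43.2 -23.1 -64.1] graspS [-0.2265 -0.0668  0.1334] F [-1. -0. -0.] w 0.0256
 turn [ 0.001 -0.013 -0.017] shift [-4.6 -7.9 78.5]
[array([312., 227.]), array([313., 274.]), array([443., 237.]), array([413., 120.])]
```

View pics/w2.png

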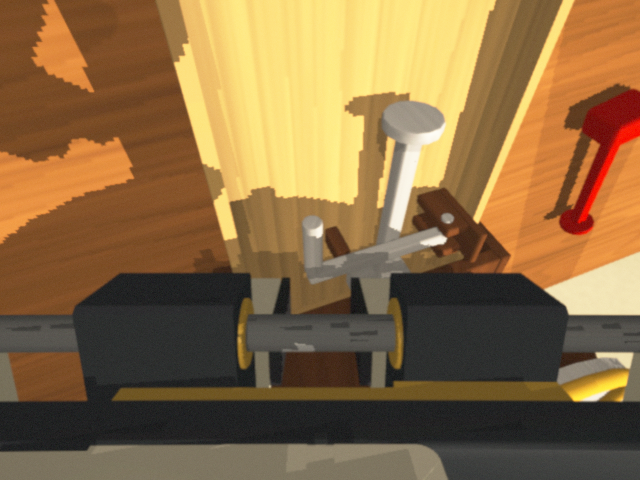

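The peg tip at (313,224) is within 3 px of my prediction at (312,227), and the foot is at (412,122), so the stand frame holds. Next I close in on the peg.

step_arm([
  [0,0,0,-2,-4,16,-0.42],
  [0,-0.005,-0.01,-2,-4,16,-0.42],
  [0,-0.005,-0.005,-1,-2,14,-0.42],
  [0,0,0,0,0,8,-0.42],
])

```text
time_s: 4.1
tcp_pos: [0.5613, -0.0142, 0.0643]
eef_rot: [147.4, -20.5, 87.6]
contact_force: [-0.5, 0.2, 0.2]
gripper_width: 0.0257
```

```bash
python3 d.py 33 20 -.186 -.0435 .06 .008
```

```text
t 4.1 q [ -0.2  11.1 -31.5 -52.8 -20.2 -52.2] graspS [-0.208  -0.0512  0.0792] F [-0.5  0.2  0.2] w 0.0257
 turn [-0.006 -0.006 -0.008] shift [ 0.5  7.4 21.2]
```

step_arm([
  [0,0,0,0,4,8,-0.42],
  [0,0,0,0,4,8,-0.42],
  [0,0,0,0,2,5,-0.42],
])

```text
time_s: 4.4
tcp_pos: [0.5825, -0.0103, 0.0518]
eef_rot: [147.6, -20.6, 87.6]
contact_force: [-1.0, -0.9, -0.5]
gripper_width: 0.0257
```

```bash
python3 d.py 33 20 -.186 -.0435 .06 .008;python3 - <<'E'
from h import *
cv2.imwrite("pics/w3.png",r.capture("wrist")[:,:,::-1])
E
```

```text
t 4.4 q [ -0.4  14.1 -29.3 -54.4 -20.  -50.5] graspS [-0.1868 -0.0465  0.0666] F [-1.  -0.9 -0.5] w 0.0257
 turn [-0.009 -0.007 -0.008] shift [ 0.4 -3.1 -1.4]
```

View pics/w3.png

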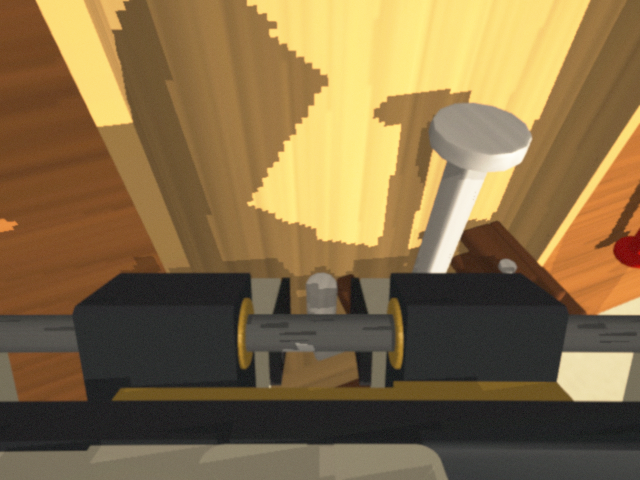

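The peg sits midway between the pads at (321,295). Closing.

step_arm([
  [0,0,0,0,-1,0,-1],
  [0,0,0,0,-1,0,-1],
  [0,0,0,0,0,0,-1],
  [0,0,0,0,0,0,-1],
], squeeze=25)

```text
time_s: 4.85
tcp_pos: [0.5812, -0.0095, 0.0513]
eef_rot: [147.6, -20.6, 87.7]
contact_force: [1.5, 0.4, -1.2]
gripper_width: 0.0114
```

```bash
cat > sw.py <<'E'
import sys
from clr import *
np.set_printoptions(suppress=True,precision=4)
# grip in hinge polar coordinates
st=r.get_state(); R=Ro.from_euler('xyz',st["eef_rot"],degrees=True).as_matrix()
bk=float(sys.argv[1])
pg=toS(st["tcp_pos"]-R[:,2]*(r.grasp_offset-bk)); v=pg[1:]-[.0545,.06]
th=np.arctan2(v[1],-v[0]); print("t",round(st["time_s"],2),"peg pt",pg.round(4),"rad",np.hypot(*v).round(4),"th",th.round(3),"F",st["contact_force"].round(1),"M",st["moment"].round(2),"w",round(st["gripper_width"],4),"q",st["joints"].round(0))
th0=float(sys.argv[2]) if len(sys.argv)>2 else th
tau,phi=float(sys.argv[3]),float(sys.argv[4])
for dth in np.arange(1,6)*.1:
    Rg=G(tau,phi); g=S(-.186,.0545-.098*np.cos(th0+dth),.06+.098*np.sin(th0+dth))-Rg[:,2]*bk
    rv,d=delta(g,Rg,st); print(round(th0+dth,2),"turn",rv.round(3),"shift",d.round(1))
E
python3 sw.py .008 0 33 20;  python3 sw.py .008 0 35 30
```

```text
t 4.85 peg pt [-0.1839 -0.0433  0.0598] rad 0.0978 th -0.002 F [ 1.5  0.4 -1.2] M [-1.05  1.67 -0.05] w 0.0114 q [ -0.  14. -29. -55. -20. -50.]
0.1 turn [-0.009 -0.008 -0.008] shift [ 3.7  3.3 -8.9]
0.2 turn [-0.009 -0.008 -0.008] shift [  8.5   7.9 -16.1]
0.3 turn [-0.009 -0.008 -0.008] shift [ 14.1  12.2 -22.9]
0.4 turn [-0.009 -0.008 -0.008] shift [ 20.5  16.2 -29.2]
0.5 turn [-0.009 -0.008 -0.008] shift [ 27.6  19.8 -34.9]
t 4.85 peg pt [-0.1839 -0.0433  0.0598] rad 0.0978 th -0.002 F [ 1.5  0.4 -1.2] M [-1.05  1.67 -0.05] w 0.0114 q [ -0.  14. -29. -55. -20. -50.]
0.1 turn [-0.043  0.137  0.089] shift [ 5.3  3.7 -9. ]
0.2 turn [-0.043  0.137  0.089] shift [ 10.    8.3 -16.2]
0.3 turn [-0.043  0.137  0.089] shift [ 15.7  12.6 -23. ]
0.4 turn [-0.043  0.137  0.089] shift [ 22.   16.6 -29.3]
0.5 turn [-0.043  0.137  0.089] shift [ 29.1  20.2 -35. ]
```

step_arm([
  [0,0,0,4,4.5,-8,-1],
  [0,0,0,5,4.5,-7,-1],
  [0,0,0,5.5,4.5,-7,-1],
])

```text
time_s: 5.15
tcp_pos: [0.5814, -0.0058, 0.0809]
eef_rot: [147.6, -20.6, 87.5]
contact_force: [3.4, 3.6, -3.6]
gripper_width: 0.0113
```

```bash
sed -i 's/S(-.186,.0545-.098/S(-.1845,.0545-.098/' sw.py; python3 sw.py .008 .2 33 20;  python3 sw.py .008 .2 35 30
```

```text
t 5.15 peg pt [-0.1838 -0.0396  0.0894] rad 0.0986 th 0.303 F [ 3.4  3.6 -3.6] M [-0.37  1.87  0.47] w 0.0113 q [  3.  11. -31. -47. -19. -61.]
0.3 turn [-0.008 -0.007 -0.01 ] shift [ 0.2 -0.8  0.1]
0.4 turn [-0.008 -0.007 -0.01 ] shift [ 6.6  3.2 -6.1]
0.5 turn [-0.008 -0.007 -0.01 ] shift [ 13.7   6.8 -11.9]
0.6 turn [-0.008 -0.007 -0.01 ] shift [ 21.5  10.  -17. ]
0.7 turn [-0.008 -0.007 -0.01 ] shift [ 29.8  12.8 -21.4]
t 5.15 peg pt [-0.1838 -0.0396  0.0894] rad 0.0986 th 0.303 F [ 3.4  3.6 -3.6] M [-0.37  1.87  0.47] w 0.0113 q [  3.  11. -31. -47. -19. -61.]
0.3 turn [-0.043  0.139  0.087] shift [ 1.8 -0.4  0. ]
0.4 turn [-0.043  0.139  0.087] shift [ 8.2  3.6 -6.3]
0.5 turn [-0.043  0.139  0.087] shift [ 15.3   7.2 -12. ]
0.6 turn [-0.043  0.139  0.087] shift [ 23.   10.4 -17.1]
0.7 turn [-0.043  0.139  0.087] shift [ 31.3  13.2 -21.5]
```

step_arm([
  [-0.012,0.04,0.026,7,4,-6,-1],
  [-0.012,0.04,0.026,7.5,3.5,-5.5,-1],
  [-0.012,0.04,0.026,8,3,-4.5,-1],
])

```text
time_s: 5.45
tcp_pos: [0.5824, 0.0069, 0.11]
eef_rot: [145.1, -28.7, 88.0]
contact_force: [1.7, 4.1, -6.3]
gripper_width: 0.0114
```

```bash
python3 sw.py .008 .6 35 30
```

```text
t 5.45 peg pt [-0.1837 -0.028   0.1178] rad 0.1007 th 0.611 F [ 1.7  4.1 -6.3] M [-1.25  2.77  0.46] w 0.0114 q [ -6.  10. -27. -60. -30. -48.]
0.7 turn [-0.002  0.018  0.015] shift [ 9.4  0.  -1.3]
0.8 turn [-0.002  0.018  0.015] shift [18.6  1.8 -3.8]
0.9 turn [-0.002  0.018  0.015] shift [28.2  3.1 -5.6]
1.0 turn [-0.002  0.018  0.015] shift [37.9  3.8 -6.5]
1.1 turn [-0.002  0.018  0.015] shift [47.7  3.9 -6.7]
```

step_arm([
  [0,0.01,0.008,9.5,0.5,-1.5,-1],
  [0,0.008,0.007,9,1.5,-2,-1],
  [0,0,0,9.5,1.5,-2,-1],
  [0,0,0,9.5,0.5,-1,-1],
])

```text
time_s: 5.85
tcp_pos: [0.5835, 0.0311, 0.1362]
eef_rot: [145.0, -29.9, 87.4]
contact_force: [1.0, -1.6, -1.5]
gripper_width: 0.0112
```

```bash
python3 sw.py .008 1.0 35 30
```

```text
t 5.85 peg pt [-0.1836 -0.0039  0.1438] rad 0.1022 th 0.962 F [ 1.  -1.6 -1.5] M [-2.33  1.86 -0.74] w 0.0112 q [ -1.   6. -28. -56. -28. -57.]
1.1 turn [ 0.003  0.006 -0.004] shift [13.9 -3.1  2.6]
1.2 turn [ 0.003  0.006 -0.004] shift [23.7 -3.7  3.4]
1.3 turn [ 0.003  0.006 -0.004] shift [33.3 -4.9  4.9]
1.4 turn [ 0.003  0.006 -0.004] shift [42.6 -6.6  7.3]
1.5 turn [ 0.003  0.006 -0.004] shift [51.6 -8.9 10.4]
```

step_arm([
  [0,0,0,10,-1,1,-1],
  [0,0,0,10,-1,1.5,-1],
  [0,0,0,10,-1.5,2,-1],
  [0,0,0,10,-2,2.5,-1],
])

```text
time_s: 6.25
tcp_pos: [0.5852, 0.0691, 0.1519]
eef_rot: [144.6, -29.6, 87.5]
contact_force: [0.8, -1.9, -1.0]
gripper_width: 0.011
```

```bash
python3 sw.py .008 1.3 35 30; python3 - <<'E'
from h import *
cv2.imwrite("pics/s4.png",r.capture("side")[150:310,190:430,::-1].repeat(3,0).repeat(3,1))
E
```

```text
t 6.25 peg pt [-0.1834  0.0343  0.1596] rad 0.1016 th 1.37 F [ 0.8 -1.9 -1. ] M [-2.38  2.15 -0.69] w 0.011 q [  8.   4. -29. -51. -22. -68.]
1.4 turn [ 0.009  0.009 -0.   ] shift [ 1.7 -3.6  2.9]
1.5 turn [ 0.009  0.009 -0.   ] shift [10.8 -5.8  6. ]
1.6 turn [ 0.009  0.009 -0.   ] shift [19.4 -8.5  9.7]
1.7 turn [ 0.009  0.009 -0.   ] shift [ 27.5 -11.8  14.2]
1.8 turn [ 0.009  0.009 -0.   ] shift [ 35.  -15.4  19.3]
```

View pics/s4.png

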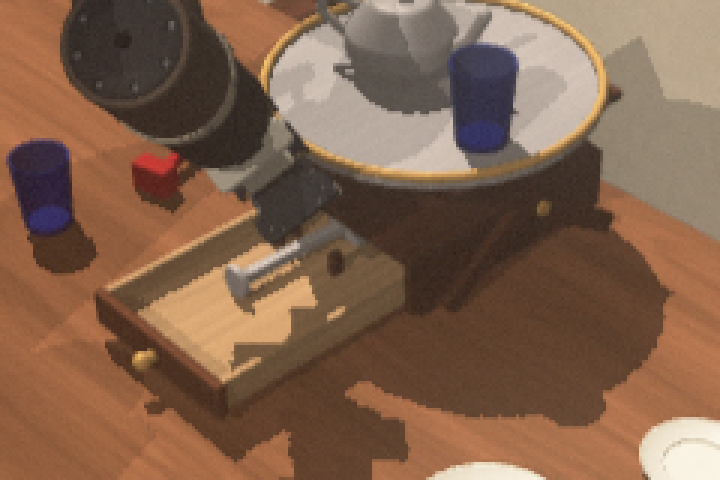

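The bar has left its rest and is moving up with the gripper. Carrying on over the top.

step_arm([
  [0,0,0,9,-2,2.5,-1],
  [0,0,0,9,-2.5,3.5,-1],
  [0,0,0,8.5,-3,4.5,-1],
  [0,0,0,7.5,-3.5,5,-1],
])

```text
time_s: 6.7
tcp_pos: [0.5868, 0.1093, 0.1528]
eef_rot: [144.5, -29.5, 87.6]
contact_force: [1.1, -3.2, -2.4]
gripper_width: 0.0111
```

```bash
python3 sw.py .008 1.6 35 30
```

```text
t 6.7 peg pt [-0.1833  0.0745  0.1604] rad 0.1024 th 1.767 F [ 1.1 -3.2 -2.4] M [-2.7   2.17 -0.95] w 0.0111 q [ 17.   3. -32. -45. -15. -79.]
1.7 turn [0.011 0.009 0.002] shift [-7.9 -0.6 -1.3]
1.8 turn [0.011 0.009 0.002] shift [-0.4 -4.3  3.8]
1.9 turn [0.011 0.009 0.002] shift [ 6.5 -8.4  9.4]
2.0 turn [0.011 0.009 0.002] shift [ 12.6 -12.8  15.6]
2.1 turn [0.011 0.009 0.002] shift [ 18.  -17.6  22.3]
```

step_arm([
  [0,0,0,6.5,-3.5,5,-1],
  [0,0,0,5.5,-4,5.5,-1],
  [0,0,0,3,-2,3,-1],
])

```text
time_s: 7.0
tcp_pos: [0.5882, 0.1284, 0.1465]
eef_rot: [144.2, -29.2, 87.7]
contact_force: [-20.1, -40.3, 25.7]
gripper_width: 0.0111
```

```bash
python3 sw.py .008 1.8 35 30
```

```text
t 7.0 peg pt [-0.1828  0.0936  0.1541] rad 0.1019 th 1.965 F [-20.1 -40.3  25.7] M [-8.36  1.53 -6.09] w 0.0111 q [ 21.   4. -33. -43. -11. -84.]
1.9 turn [0.016 0.012 0.006] shift [-7.  -0.2 -3. ]
2.0 turn [0.016 0.012 0.006] shift [-0.9 -4.6  3.2]
2.1 turn [0.016 0.012 0.006] shift [ 4.5 -9.4  9.8]
2.2 turn [0.016 0.012 0.006] shift [  9.1 -14.5  16.8]
2.3 turn [0.016 0.012 0.006] shift [ 12.7 -19.9  24.2]
```

On the stop: th 1.965, with the force jumping to about 50 N. I ease off and open.

step_arm([
  [0,0,0,-1,0.5,-0.5,-1],
  [0,0,0,0,0,0,-0.3],
  [0,0,0,0,0,0,-0.3],
  [0,0,0,0,0,0,-0.3],
  [0,0,0,0,0,0,-0.3],
])

```text
time_s: 7.5
tcp_pos: [0.587, 0.1279, 0.1469]
eef_rot: [144.2, -29.3, 87.7]
contact_force: [-0.5, -0.4, 0.5]
gripper_width: 0.0306
```

```bash
python3 sw.py .008 1.8 35 30|head -1; python3 - <<'E'
from h import *
cv2.imwrite("pics/w5.png",r.capture("wrist")[:,:,::-1])
E
```

```text
t 7.5 peg pt [-0.1838  0.0931  0.1545] rad 0.1021 th 1.959 F [-0.5 -0.4  0.5] M [-1.27  2.01  0.02] w 0.0306 q [ 21.   4. -33. -43. -12. -83.]
```

View pics/w5.png

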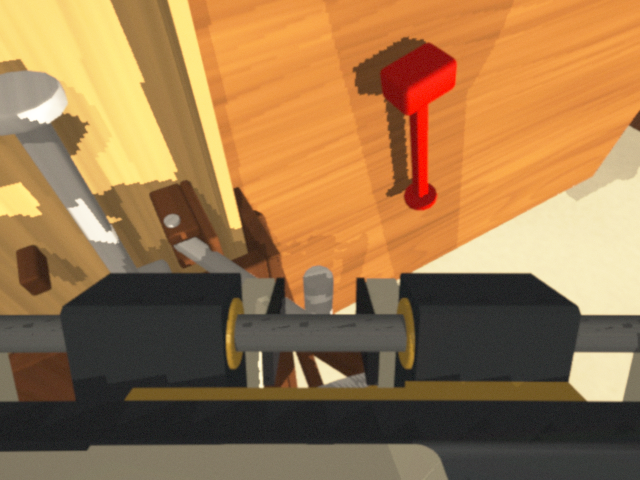

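The peg at (318,290) has clear gaps to both fingers and the force is zero. I back straight out.

step_arm([
  [0,0,0,0,0,-15,-0.3],
  [0,0,0,0,0,-20,-0.3],
  [0,0,0,0,0,-25,-0.3],
  [0,0,0,0,0,-25,-0.3],
  [0,0,0,0,-5,-20,-0.3],
])

```text
time_s: 8.05
tcp_pos: [0.5205, 0.0903, 0.2185]
eef_rot: [144.5, -29.3, 87.4]
contact_force: [-0.1, -0.6, 0.3]
gripper_width: 0.0306
```

```bash
python3 d.py 0 0 -.26 .02 .13;  python3 - <<'E'
from h import *
cv2.imwrite("pics/s6.png",r.capture("side")[150:310,190:430,::-1].repeat(3,0).repeat(3,1))
cv2.imwrite("pics/w6.png",r.capture("wrist")[:,:,::-1])
E
```

```text
t 8.05 q [  29.5  -11.8  -47.8  -10.5   -9.5 -121.9] graspS [-0.2536  0.0498  0.2318] F [-0.1 -0.6  0.3] w 0.0306
 turn [ 0.607 -0.492 -0.165] shift [-85.  -57.6  51.4]
```

View pics/w6.png

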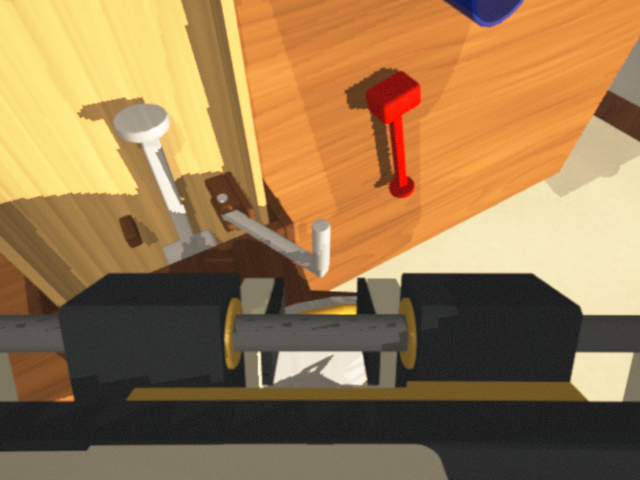

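View pics/s6.png

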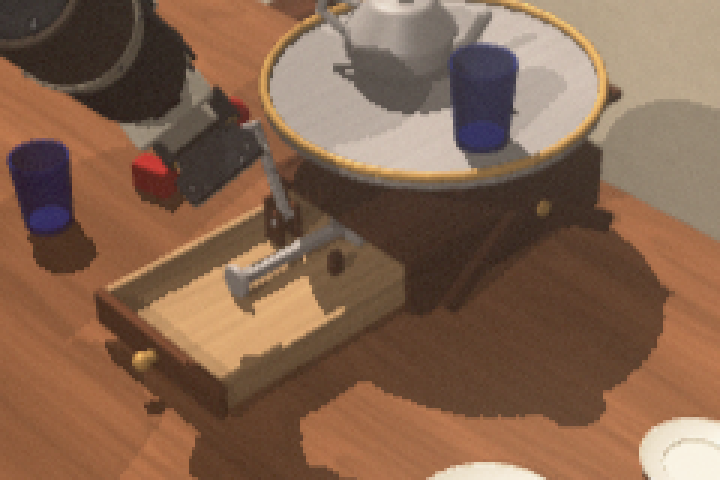

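The bar stays up by itself, from the peg near (255,125) to the hinge at (285,210) in the side crop. The raised peg now limits the gripper, so I check clearances for gripping the handle near its foot.

```bash
cat > hm.py <<'E'
from clr import *
def hclear(tau,phi,g,o=.03,th=1.98):
    R=RS.T@G(tau,phi); out={}
    pegy,pegz=.0545-.098*np.cos(th),.06+.098*np.sin(th)
    for n,P in tool_pts(o).items():
        p=P@R.T+np.array(g)
        rr=np.hypot(p[:,0],p[:,1])-.172; zz=np.maximum(.17-p[:,2],p[:,2]-.186)
        d=[("tray",np.where((rr>0)&(zz>0),np.hypot(rr,zz),np.maximum(rr,zz)).min())]
        obs={"wallR":([-.345,-.097,0],[-.095,-.085,.055]),"wallL":([-.345,.085,0],[-.095,.097,.055]),"panel":([-.357,-.097,0],[-.345,.097,.056]),"floor":([-.345,-.085,0],[-.095,.085,.03]),
          "peg":([-.2,pegy-.006,pegz-.006],[-.145,pegy+.006,pegz+.006]),"post":([-.162,.045,0],[-.142,.085,.08])}
        if n!="fing": obs["foot"]=([-.245,.0025,.03],[-.235,.0375,.064])
        for k,(a,b) in obs.items(): d.append((k,sdbox(p,a,b).min()))
        m=min(d,key=lambda t:t[1]); out[n]=(m[0],round(float(m[1])*1000,1))
    return out
if __name__=="__main__":
  for x in (-.222,):
    for tau in (0,5,10,15,20):
      for phi in (-10,0,10,15,20,25):
        g=(x,.02,.055); o=hclear(tau,phi,g); q,c,ok=ik(S(*g),G(tau,phi),np.array([20,15,-35,0,-35,-110.]))
        print(x,tau,phi,o["body"],o["fing"],q.round(0),c<1e-7 and ok)
E
python3 hm.py
```

```text
-0.222 0 -10 ('peg', -0.1) ('floor', 0.2) [  32.   21.  -33.   12.  -42. -134.] True
-0.222 0 0 ('peg', -2.4) ('floor', 6.2) [  26.   20.  -29.    0.  -41. -118.] True
-0.222 0 10 ('peg', -1.5) ('floor', 0.2) [  19.   20.  -24.  -14.  -43. -102.] True
-0.222 0 15 ('peg', -5.1) ('floor', -2.5) [ 15.  20. -22. -20. -45. -93.] True
-0.222 0 20 ('peg', -0.4) ('floor', -5.0) [ 11.  21. -19. -27. -48. -85.] True
-0.222 0 25 ('wallR', 1.8) ('floor', -7.3) [  7.  22. -17. -32. -51. -78.] True
-0.222 5 -10 ('peg', -0.4) ('floor', -0.5) [  33.   19.  -39.   20.  -35. -141.] True
-0.222 5 0 ('peg', 0.2) ('floor', 5.4) [  28.   18.  -35.    5.  -33. -124.] True
-0.222 5 10 ('peg', -0.6) ('floor', -0.5) [  21.   18.  -29.  -12.  -36. -104.] True
-0.222 5 15 ('peg', -2.6) ('floor', -3.2) [ 16.  18. -26. -20. -38. -94.] True
-0.222 5 20 ('peg', -1.9) ('floor', -5.7) [ 12.  19. -23. -28. -42. -85.] True
-0.222 5 25 ('wallR', -0.8) ('floor', -7.9) [  7.  20. -20. -34. -45. -77.] True
-0.222 10 -10 ('peg', 0.7) ('floor', -1.1) [  33.   17.  -47.   32.  -27. -153.] True
-0.222 10 0 ('peg', -1.5) ('floo
[... 662 characters left out ...]
('floor', -4.2) [ 19.  14. -34. -20. -23. -96.] True
-0.222 15 20 ('peg', 0.0) ('floor', -6.7) [ 13.  15. -29. -31. -29. -83.] True
-0.222 15 25 ('wallR', -0.6) ('floor', -8.9) [  7.  17. -26. -40. -34. -72.] True
-0.222 20 -10 ('peg', 15.6) ('floor', -1.8) [  9.  13. -63. 104. -13. 158.] False
-0.222 20 0 ('peg', 12.5) ('floor', 4.1) [-13.  12. -57. 144.   3. 136.] False
-0.222 20 10 ('peg', 7.7) ('floor', -1.8) [  26.   13.  -53.   17.   -3. -137.] False
-0.222 20 15 ('peg', 5.8) ('floor', -4.5) [ 22.  13. -38. -19. -15. -99.] True
-0.222 20 20 ('peg', 2.4) ('floor', -7.0) [ 14.  14. -32. -34. -22. -80.] True
-0.222 20 25 ('wallR', -0.8) ('floor', -9.2) [  7.  15. -28. -45. -29. -67.] True
```

step_arm([
  [0.1,-0.08,-0.027,-10,-10,0,0.2],
  [0.1,-0.08,-0.027,-10,-10,0,0.2],
  [0.1,-0.08,-0.027,-10,-10,5,0.2],
  [0.1,-0.08,-0.027,-10,-10,10,0.2],
  [0.1,-0.08,-0.027,-10,-5,10,0.2],
  [0.1,-0.08,-0.027,-5,0,5,0.2],
])

```text
time_s: 8.75
tcp_pos: [0.4795, 0.0546, 0.1548]
eef_rot: [-179.3, -0.4, 88.6]
contact_force: [-0.1, 0.6, 0.6]
gripper_width: 0.0527
```

```bash
python3 d.py 0 0 -.26 .02 .15;
```

```text
t 8.75 q [  29.3    6.3  -28.    -0.8  -56.  -120.3] graspS [-0.2819  0.0199  0.1736] F [-0.1  0.6  0.6] w 0.0527
 turn [-0.012 -0.007  0.013] shift [-0.4 22.4 23.3]
```

```bash
python3 - <<'E'
from h import *
w=r.camera_info("wrist")
cv2.imwrite("pics/w7.png",r.capture("wrist")[:,:,::-1])
for p in [(-.243,.003,.047),(-.243,.037,.047),(-.243,.02,.064),(-.2,.093,.15)]: print(p,proj(w,S(*p)).round(0))
E
```

```text
(-0.243, 0.003, 0.047) [295. 287.]
(-0.243, 0.037, 0.047) [343. 288.]
(-0.243, 0.02, 0.064) [319. 297.]
(-0.2, 0.093, 0.15) [467. 451.]
```

View pics/w7.png

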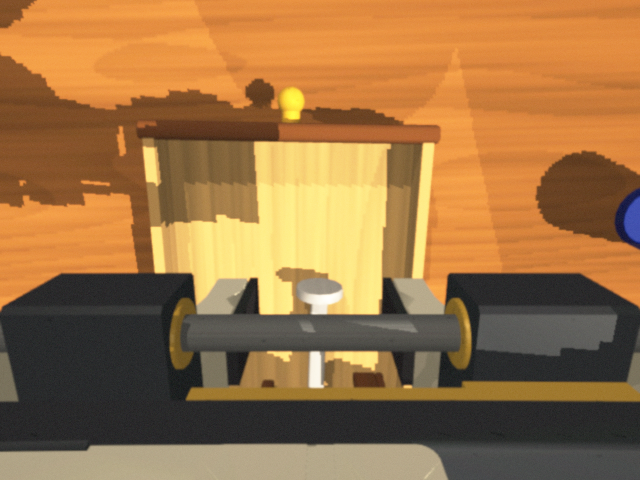

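Foot disc at (320,288), spanning columns 297–343 as predicted. I descend around it at x = -0.245.

step_arm([
  [-0.006,-0.004,0.007,0,14,20,0.2],
  [-0.006,-0.003,0.006,0,14,25,0.2],
  [0,0,0,0,7,25,0.2],
  [0,0,0,0,2,20,0.2],
])

```text
time_s: 9.2
tcp_pos: [0.5236, 0.0594, 0.0569]
eef_rot: [-179.4, 0.0, 88.3]
contact_force: [0.8, -0.5, -0.4]
gripper_width: 0.0526
```

```bash
python3 d.py 0 0 -.245 .02 .054;
```

```text
t 9.2 q [  27.6   17.2  -29.5   -0.4  -43.8 -119. ] graspS [-0.2381  0.0265  0.0757] F [ 0.8 -0.5 -0.4] w 0.0526
 turn [-0.01   0.     0.009] shift [-6.4 -6.6 21.8]
```

step_arm([
  [0,0,0,-4,-4,5,0.2],
  [0,0,0,-2,-2,8,0.2],
  [-0.005,0,0.005,-0.5,-0.5,7,0.2],
])

```text
time_s: 9.5
tcp_pos: [0.5156, 0.0532, 0.0325]
eef_rot: [-179.4, -0.1, 88.0]
contact_force: [0.1, -0.2, -0.9]
gripper_width: 0.0529
```

```bash
python3 d.py 0 0 -.245 .02 .054;
```

```text
t 9.5 q [  27.3   18.6  -31.8   -0.5  -40.1 -118.9] graspS [-0.2459  0.02    0.0513] F [ 0.1 -0.2 -0.9] w 0.0529
 turn [-0.01  -0.001  0.004] shift [ 0.   1.  -2.7]
```

step_arm([
  [0,0,0,0,1,-2.5,0.2],
  [0,0,0,0,0,0,-1],
  [0,0,0,0,0,0,-1],
  [0,0,0,0,0,0,-1],
  [0,0,0,0,0,0,-1],
], squeeze=30)

```text
time_s: 10.0
tcp_pos: [0.5173, 0.0539, 0.0374]
eef_rot: [-179.6, -0.2, 88.1]
contact_force: [0.2, -0.5, -0.7]
gripper_width: 0.0327
```

```bash
python3 d.py 0 0 -.326 .02 .054;
```

```text
t 10.0 q [  27.3   18.2  -31.5   -0.6  -40.5 -118.8] graspS [-0.2443  0.0206  0.0562] F [ 0.2 -0.5 -0.7] w 0.0327
 turn [-0.007 -0.004  0.005] shift [ -0.3 -81.6   2.8]
```

The foot is held (width 32.7 mm). Drawing it to the front.

step_arm([
  [0,0,0,0,-5,0,-1],
  [0,0,0,0,-10,0,-1],
  [0,0,0,0,-10,0,-1],
  [0,0,0,0,-10,0,-1],
  [0,0,0,0,-10,0,-1],
  [0,0,0,0,-10,0,-1],
  [0,0,0,0,-10,0,-1],
  [0,0,0,0,-8,0,-1],
])

```text
time_s: 10.8
tcp_pos: [0.4389, 0.0567, 0.0384]
eef_rot: [-179.7, -0.3, 88.1]
contact_force: [1.5, 0.5, -1.4]
gripper_width: 0.033
```

```bash
python3 d.py 0 0 -.329 .02 .054;python3 - <<'E'
from h import *
cv2.imwrite("pics/s8.png",r.capture("side")[150:310,190:430,::-1].repeat(3,0).repeat(3,1))
E
```

```text
t 10.8 q [  32.7   11.8  -41.2   -0.6  -37.1 -124.1] graspS [-0.3228  0.0204  0.0572] F [ 1.5  0.5 -1.4] w 0.033
 turn [-0.005 -0.005  0.005] shift [-0.5 -6.1  3.2]
```

View pics/s8.png

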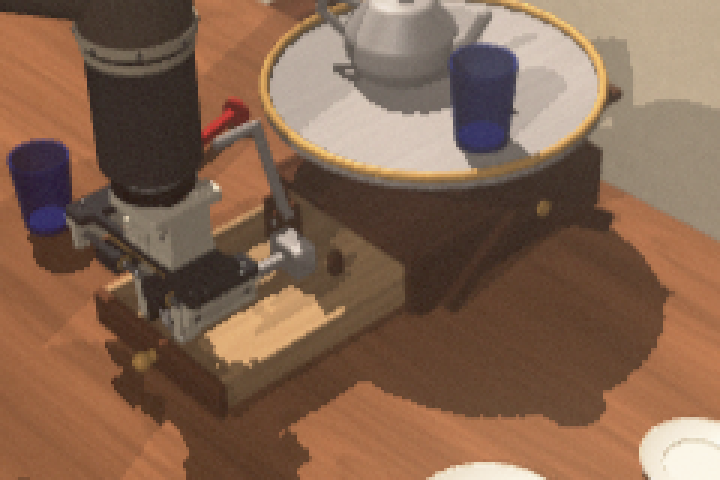

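The head at (290,255) in the crop is now clear of the posts, and the bar is still up. I pull a little further, then regrasp on the handle behind the foot so I can shift the hammer sideways, away from the raised peg.

step_arm([
  [0,0,0,0,-6,0,-1],
  [0,0,0,0,0,0,-1],
  [0,0,0,0,0,0,0.1],
  [0,0,0,0,0,0,0.1],
  [0,0,0,0,0,-15,0.1],
  [0,0,0,0,0,-25,0.1],
  [0,0,0,0,10,-10,0.1],
])

```text
time_s: 11.55
tcp_pos: [0.4399, 0.0552, 0.0883]
eef_rot: [-179.4, -0.1, 88.1]
contact_force: [0.1, 0.4, 0.1]
gripper_width: 0.048
```

```bash
python3 d.py 0 0 -.298 .02 .054;python3 - <<'E'
from h import *
cv2.imwrite("pics/w9.png",r.capture("wrist")[:,:,::-1])
w=r.camera_info("wrist")
for p in [(-.328,.003,.047),(-.328,.037,.047)]: print(p,proj(w,S(*p)).round(0))
E
```

```text
t 11.55 q [  32.4    7.4  -37.6   -0.6  -45.4 -123.9] graspS [-0.3216  0.019   0.1071] F [0.1 0.4 0.1] w 0.048
 turn [-0.01  -0.001  0.005] shift [ 0.8 24.3 52.9]
(-0.328, 0.003, 0.047) [288. 249.]
(-0.328, 0.037, 0.047) [353. 249.]
```

View pics/w9.png

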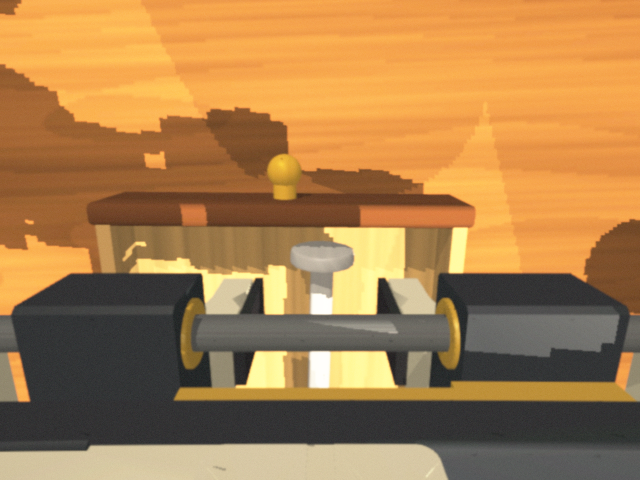

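step_arm([
  [0,0,0,0,12,0,0.1],
  [-0.005,0,0.003,0,8,10,0.1],
  [-0.005,0,0.002,0,2,20,0.1],
  [0,0,0,0,0,12,0.1],
  [0,0,0,0,0,6,0.1],
])

```text
time_s: 12.1
tcp_pos: [0.4678, 0.055, 0.0363]
eef_rot: [179.8, -0.2, 87.7]
contact_force: [-0.0, -0.5, -0.6]
gripper_width: 0.048
```

```bash
python3 d.py 0 0 -.300 .02 .054
```

```text
t 12.1 q [  30.7   14.1  -38.5   -0.   -37.2 -123. ] graspS [-0.294   0.0199  0.0551] F [-0.  -0.5 -0.6] w 0.048
 turn [ 0.004 -0.003 -0.002] shift [ 0.  -6.1  1. ]
```

step_arm([
  [0,0,0,0,0,0,-1],
  [0,0,0,0,0,0,-1],
  [0,0,0,0,0,0,-1],
  [0,0,0,0,-5,0,-1],
  [0,0,0,0,-5,0,-1],
  [0,0,0,-8,0,0,-1],
  [0,0,0,-12,0,0,-1],
  [0,0,0,-12,0,0,-1],
  [0,0,0,-12,0,0,-1],
  [0,0,0,-10,0,0,-1],
], squeeze=45)

```text
time_s: 13.1
tcp_pos: [0.4536, -0.0024, 0.035]
eef_rot: [179.9, -0.1, 87.8]
contact_force: [0.1, 0.2, -1.9]
gripper_width: 0.0112
```

```bash
python3 d.py 0 0 -.304 -.035 .054;python3 - <<'E'
from h import *
cv2.imwrite("pics/s10.png",r.capture("side")[150:310,190:430,::-1].repeat(3,0).repeat(3,1))
cv2.imwrite("pics/t10.png",r.capture("top")[210:340,190:330,::-1].repeat(4,0).repeat(4,1))
E
```

```text
t 13.1 q [  24.7   12.9  -40.5   -0.1  -36.4 -116.8] graspS [-0.3059 -0.038   0.0538] F [ 0.1  0.2 -1.9] w 0.0112
 turn [ 0.002 -0.002 -0.   ] shift [ 3.   1.9 -0.2]
```

View pics/s10.png

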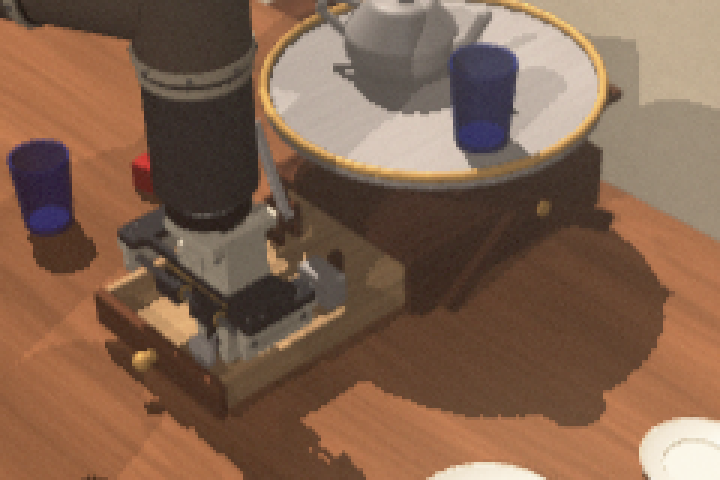

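View pics/t10.png

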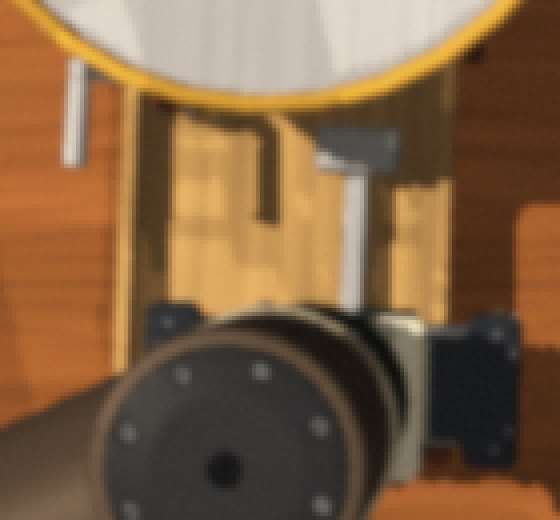

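The top view shows the head at crop (358,148), clear of the tray rim, with the handle nearly parallel to the drawer. The bar is still up, with its peg at (75,115).

```bash
python3 - <<'E'
from h import *
t=r.camera_info("top")
c=lambda x,y:(190+x/4-.4,210+y/4-.4)
for n,x,y,z in [("head TL",318,130,.064),("head TR",398,130,.064),("headBL",318,168,.064),("headBR",398,168,.064),("handle far",354,180,.053),("handle near",350,300,.053),("pegtip",72,165,.15)]:
    print(n,toS(plane(t,*c(x,y),z)).round(4))
E
python3 d.py 0 0 -.226 -.035 .09
```

```text
head TL [-0.1727 -0.0184  0.064 ]
head TR [-0.1712 -0.0626  0.064 ]
headBL [-0.1936 -0.0192  0.064 ]
headBR [-0.1921 -0.0634  0.064 ]
handle far [-0.1994 -0.0383  0.053 ]
handle near [-0.266  -0.0385  0.053 ]
pegtip [-0.1984  0.097   0.15  ]
t 13.2 q [  24.6   12.9  -40.6   -0.1  -36.5 -116.9] graspS [-0.3063 -0.0384  0.0536] F [-0.3 -0.7 -2.3] w 0.0116
 turn [ 0.001 -0.002 -0.002] shift [  3.6  80.3 -36.2]
```

step_arm([
  [0,0,0,0,0,0,0],
  [0,0,0,0,0,0,0],
  [0,0,0,0,0,-15,0],
  [0,0,0,0,0,-20,0],
  [0,0,0,0,15,-5,0],
  [0,0,0,0,20,0,0],
  [0,0,0,0,20,0,0],
  [0,0,0,0,12,0,0],
  [0,0,0,0,4,0,0],
])

```text
time_s: 14.1
tcp_pos: [0.5281, -0.0047, 0.078]
eef_rot: [179.7, -0.1, 87.8]
contact_force: [-0.9, 1.1, -0.0]
gripper_width: 0.0437
```

```bash
python3 d.py 0 0 -.225 -.0385 .0535; python3 - <<'E'
from h import *
cv2.imwrite("pics/w11.png",r.capture("wrist")[:,:,::-1])
w=r.camera_info("wrist")
for p in [(-.338,-.055,.047),(-.338,-.021,.047)]: print(p,proj(w,S(*p)).round(0))
E
```

```text
t 14.1 q [  20.8   15.2  -29.    -0.   -45.5 -113. ] graspS [-0.2315 -0.0374  0.0968] F [-0.9  1.1 -0. ] w 0.0437
 turn [ 0.005 -0.002 -0.   ] shift [-1.2  6.2 43.3]
(-0.338, -0.055, 0.047) [279.  39.]
(-0.338, -0.021, 0.047) [359.  39.]
```

View pics/w11.png

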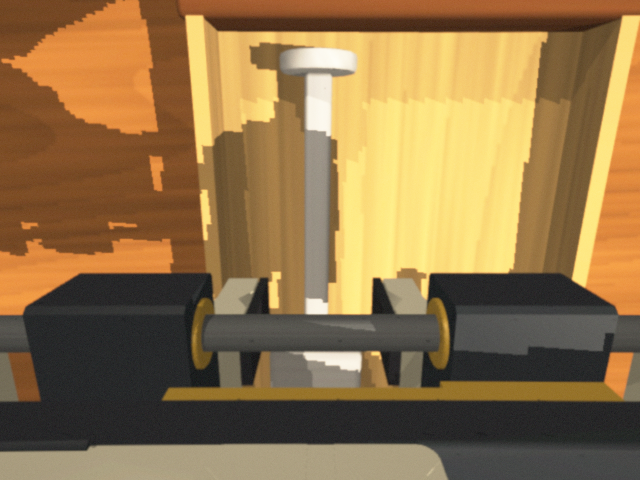

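```bash
python3 - <<'E'
from h import *
w=r.camera_info("wrist")
for n,u,v,z in [("footL",280,62,.047),("footR",356,62,.047),("foot front",318,51,.052),("foot/handle junction",318,72,.053),("head top front L",273,352,.064),("head top R",361,352,.064),("handle mid",318,200,.053)]: print(n,toS(plane(w,u,v,z)).round(4))
E
```

```text
footL [-0.3288 -0.055   0.047 ]
footR [-0.3288 -0.022   0.047 ]
foot front [-0.3324 -0.0385  0.052 ]
foot/handle junction [-0.3241 -0.0385  0.053 ]
head top front L [-0.1966 -0.0604  0.064 ]
head top R [-0.1966 -0.0178  0.064 ]
handle mid [-0.2691 -0.0386  0.053 ]
```

Head estimates agree at x ≈ -0.182 (foot front at -0.332, head front edge at -0.1966). I grip at x = -0.221.

step_arm([
  [0.003,0,0,-1,6,8,0],
  [0,0,0,0,2,16,0],
  [0,0,0,0,1,10,0],
  [0,0,0,0,0,5,0],
])

```text
time_s: 14.55
tcp_pos: [0.5362, -0.0059, 0.0367]
eef_rot: [179.9, -0.1, 87.8]
contact_force: [-0.3, -0.4, 0.1]
gripper_width: 0.0435
```

```bash
python3 d.py 0 0 -.221 -.0385 .0535
```

```text
t 14.55 q [  20.2   19.3  -30.    -0.2  -40.6 -112.3] graspS [-0.2232 -0.0384  0.0555] F [-0.3 -0.4  0.1] w 0.0435
 turn [ 0.001 -0.002  0.   ] shift [-0.2  2.2  2. ]
```

step_arm([
  [0,0,0,0,2,1.5,0],
  [0,0,0,0,0,0,-1],
  [0,0,0,0,0,0,-1],
  [0,0,0,0,0,0,-1],
  [0,0,0,0,0,0,-1],
  [0,0,0,0,0,-5,-1],
  [0,0,0,0,0,-10,-1],
  [0,0,0,0,0,-10,-1],
], squeeze=50)

```text
time_s: 15.35
tcp_pos: [0.5362, -0.0065, 0.0606]
eef_rot: [-179.8, -0.1, 87.8]
contact_force: [-0.6, 0.6, -2.6]
gripper_width: 0.0113
```

```bash
python3 d.py 0 0 -.221 -.0385 .1;python3 - <<'E'
from h import *
cv2.imwrite("pics/s12.png",r.capture("side")[150:310,190:430,::-1].repeat(3,0).repeat(3,1))
cv2.imwrite("pics/w12.png",r.capture("wrist")[:,:,::-1])
E
```

```text
t 15.35 q [  20.2   17.5  -28.6   -0.2  -44.1 -112.2] graspS [-0.2232 -0.0389  0.0794] F [-0.6  0.6 -2.6] w 0.0113
 turn [-0.003 -0.001  0.   ] shift [  0.4   2.1 -20.6]
```

View pics/s12.png

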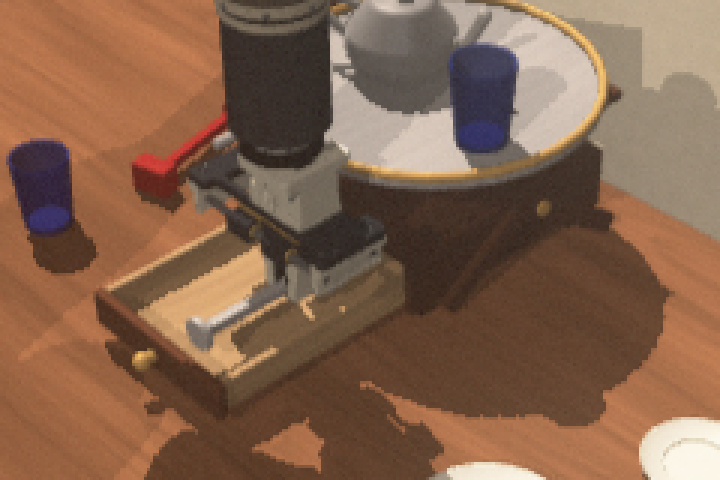

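View pics/w12.png

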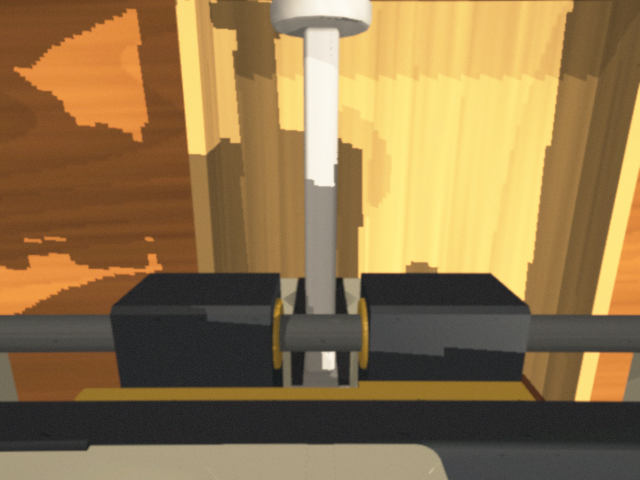

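```bash
python3 - <<'E'
from h import *
w=r.camera_info("wrist"); print(r.get_state()["contact_force"],r.get_state()["moment"])
for x in (-.3241,-.3321):
  for dz in (0,.012,.024,.034): print(x,dz,proj(w,S(x,-.0385,.053+dz)).round(0), "edges",[proj(w,S(-.3241,y,.047+dz)).round(0) for y in(-.055,-.0215)])
E
```

```text
[-0.1649063  -0.1360156  -2.43851134] [ 0.00082255 -0.1539815   0.02121194]
-0.3241 0 [321.  40.] edges [array([279.,  43.]), array([364.,  43.])]
-0.3241 0.012 [321.  33.] edges [array([276.,  37.]), array([368.,  37.])]
-0.3241 0.024 [321.  25.] edges [array([272.,  29.]), array([372.,  29.])]
-0.3241 0.034 [321.  16.] edges [array([268.,  21.]), array([376.,  21.])]
-0.3321 0 [321.  16.] edges [array([279.,  43.]), array([364.,  43.])]
-0.3321 0.012 [321.   7.] edges [array([276.,  37.]), array([368.,  37.])]
-0.3321 0.024 [321.  -4.] edges [array([272.,  29.]), array([372.,  29.])]
-0.3321 0.034 [321. -15.] edges [array([268.,  21.]), array([376.,  21.])]
```

Foot edges at columns 272–371 mean it rose about 24 mm, the same as the grip, so the hammer is level. I lift, back away from the tray, then carry it over.

step_arm([
  [0,0,0,0,0,-12,-1],
  [0,0,0,0,0,-14,-1],
  [0,0,0,0,-8,-2,-1],
  [0,0,0,0,-15,0,-1],
  [0,0,0,0,-20,-5,-1],
  [0,0,0,-10,-15,-10,-1],
  [0,0,0,-20,-10,-10,-1],
  [0,0,0,-28,-5,-5,-1],
  [0,0,0,-30,-2,0,-1],
  [0,0,0,-30,0,0,-1],
])

```text
time_s: 16.45
tcp_pos: [0.4444, -0.1221, 0.1202]
eef_rot: [-179.8, -0.2, 88.1]
contact_force: [0.9, 0.6, -3.5]
gripper_width: 0.0117
```

```bash
cat > pl.py <<'E'
import sys
from h import *
np.set_printoptions(suppress=True,precision=4)
st=r.get_state(); z=float(sys.argv[1]); g=np.array([.4356,-.316,z])
if len(sys.argv)>2: g[:2]=[float(sys.argv[2]),float(sys.argv[3])]
rv,d=delta(g,goal_rot(0),st); print(st["time_s"],st["joints"].round(0),st["tcp_pos"],"F",st["contact_force"].round(1),"w",st["gripper_width"].round(4),"turn",rv.round(3),"shift",d.round(1))
E
python3 pl.py .1
```

```text
Traceback (most recent call last):
  File "pl.py", line 6, in <module>
    rv,d=delta(g,goal_rot(0),st); print(st["time_s"],st["joints"].round(0),st["tcp_pos"],"F",st["contact_force"].round(1),"w",st["gripper_width"].round(4),"turn",rv.round(3),"shift",d.round(1))
                                                                                                                              ^^^^^^^^^^^^^^^^^^^^^^^^^
AttributeError: 'float' object has no attribute 'round'
```

```bash
sed -i 's/st\["gripper_width"\].round(4)/st["gripper_width"]/' pl.py; python3 pl.py .1
```

```text
16.45 [   9.    6.  -34.   -0.  -50. -101.] [ 0.4444 -0.1221  0.1202] F [ 0.9  0.6 -3.5] w 0.011736906504558435 turn [-0.004 -0.003  0.005] shift [-194.2   -2.1   38.3]
```

step_arm([
  [0,0,0,-30,0,0,-1],
  [0,0,0,-30,0,0,-1],
  [0,0,0,-30,0,0,-1],
  [0,0,0,-30,0,0,-1],
  [0,0,0,-30,0,0,-1],
  [0,0,0,-18,0,5,-1],
  [0,0,0,-6,0,5,-1],
  [0,0,0,0,0,5,-1],
])

```text
time_s: 17.25
tcp_pos: [0.425, -0.3007, 0.1006]
eef_rot: [-179.4, -0.4, 87.8]
contact_force: [-0.6, 1.5, -2.8]
gripper_width: 0.0112
```

```bash
python3 pl.py .06; python3 - <<'E'
from h import *
cv2.imwrite("pics/s13.png",r.capture("side")[200:420,230:500,::-1].repeat(2,0).repeat(2,1))
cv2.imwrite("pics/t13.png",r.capture("top")[180:400,320:580,::-1].repeat(2,0).repeat(2,1))
cv2.imwrite("pics/w13.png",r.capture("wrist")[:,:,::-1])
E
```

```text
17.25 [-14.  13. -28.  -0. -50. -78.] [ 0.425  -0.3007  0.1006] F [-0.6  1.5 -2.8] w 0.011209170690462272 turn [-0.01  -0.006  0.   ] shift [-15.3  11.7  59.2]
```

View pics/s13.png

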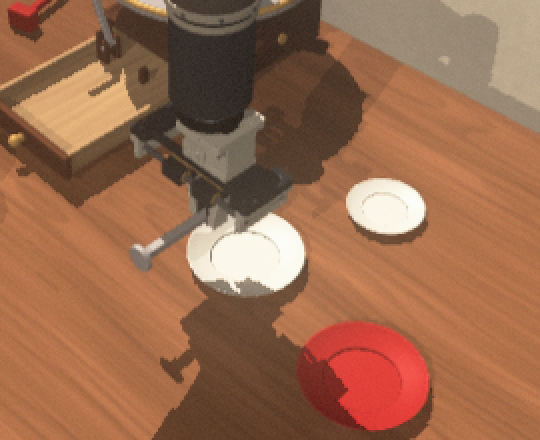

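View pics/t13.png

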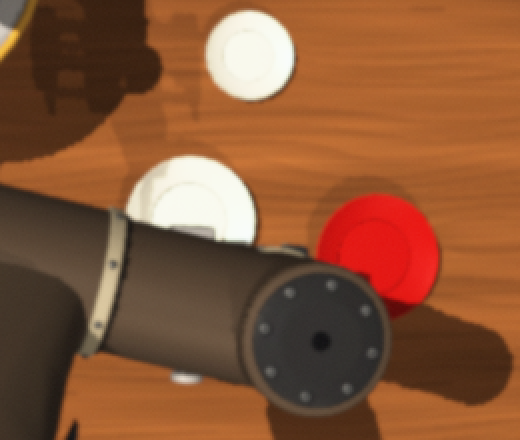

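View pics/w13.png

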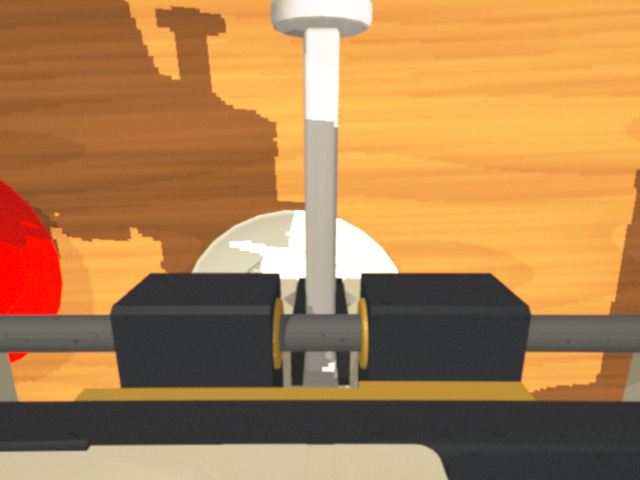

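step_arm([
  [-0.005,-0.003,0,-8,6,0,-1],
  [-0.005,-0.003,0,-6,5,10,-1],
  [0,0,0,-2,2,15,-1],
  [0,0,0,0,0,15,-1],
  [0,0,0,0,0,10,-1],
])

```text
time_s: 17.9
tcp_pos: [0.4432, -0.3164, 0.0505]
eef_rot: [179.5, 0.1, 88.2]
contact_force: [-0.2, -0.0, -2.5]
gripper_width: 0.0121
```

```bash
python3 pl.py .0315
```

```text
17.9 [-15.  19. -29.   0. -42. -77.] [ 0.4432 -0.3164  0.0505] F [-0.2 -0.  -2.5] w 0.012100490298441954 turn [0.008 0.003 0.007] shift [ 0.2 -7.9 37.7]
```

step_arm([
  [0.005,0.002,0.005,0,-5,10,-1],
  [0.003,0.001,0,0,-2,10,-1],
  [0,0,0,0,0,6,-1],
  [0,0,0,0,0,3,-1],
])

```text
time_s: 18.3
tcp_pos: [0.4356, -0.316, 0.0178]
eef_rot: [-179.9, -0.1, 87.9]
contact_force: [0.3, -0.3, -2.2]
gripper_width: 0.0114
```

```bash
python3 pl.py .0315
```

```text
18.3 [-15.  21. -31.  -0. -38. -77.] [ 0.4356 -0.316   0.0178] F [ 0.3 -0.3 -2.2] w 0.011371033211463768 turn [-0.002 -0.001  0.003] shift [-0.   0.   5.1]
```

Exactly over the target. I lower the last millimetres gently, watching the force.

step_arm([
  [0,0,0,0,0,2,-1],
  [0,0,0,0,0,1,-1],
  [0,0,0,0,0,0,-1],
])

```text
time_s: 18.6
tcp_pos: [0.4358, -0.3161, 0.0149]
eef_rot: [-179.9, -0.0, 88.0]
contact_force: [-0.4, 0.7, -1.4]
gripper_width: 0.0113
```

```bash
python3 pl.py .0315
```

```text
18.6 [-15.  21. -31.  -0. -38. -77.] [ 0.4358 -0.3161  0.0149] F [-0.4  0.7 -1.4] w 0.011272569053780684 turn [-0.002 -0.001  0.003] shift [ 0.1 -0.2  2.2]
```

step_arm([
  [0,0,0,0,0,1,-1],
  [0,0,0,0,0,1,-1],
  [0,0,0,0,0,0.5,-1],
])

```text
time_s: 18.9
tcp_pos: [0.4358, -0.3163, 0.0141]
eef_rot: [-179.9, -0.0, 88.0]
contact_force: [-1.7, 1.3, 3.2]
gripper_width: 0.0115
```

```bash
python3 pl.py .0315
```

```text
18.9 [-15.  21. -31.   0. -38. -77.] [ 0.4358 -0.3163  0.0141] F [-1.7  1.3  3.2] w 0.011454344100244724 turn [-0.002 -0.     0.003] shift [ 0.3 -0.2  1.4]
```

Contact: the vertical force went from -2.5 to +3.2 N. Releasing gently.

step_arm([
  [0,0,0,0,0,0,-0.7],
  [0,0,0,0,0,0,-0.55],
  [0,0,0,0,0,0,-0.45],
  [0,0,0,0,0,0,-0.45],
])

```text
time_s: 19.3
tcp_pos: [0.438, -0.317, 0.0153]
eef_rot: [179.8, 0.1, 88.0]
contact_force: [0.3, -0.6, 0.1]
gripper_width: 0.0236
```

```bash
python3 pl.py .0315;  python3 - <<'E'
from h import *
cv2.imwrite("pics/w14.png",r.capture("wrist")[:,:,::-1])
E
```

```text
19.3 [-15.  21. -31.   0. -38. -77.] [ 0.438  -0.317   0.0153] F [ 0.3 -0.6  0.1] w 0.023550442395991186 turn [0.003 0.001 0.004] shift [ 0.9 -2.4  2.6]
```

View pics/w14.png

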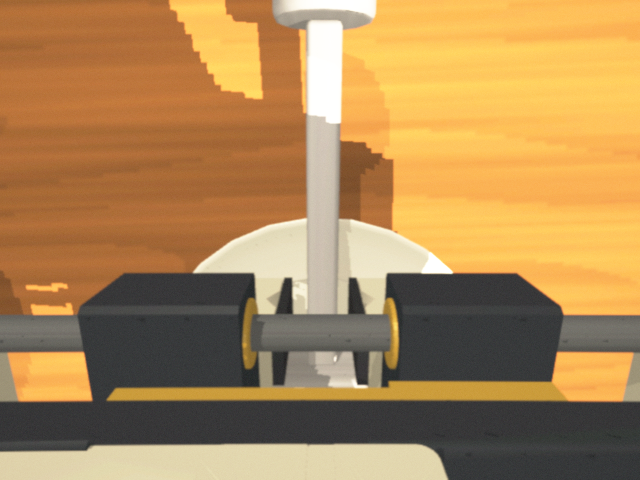

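The handle is free, with gaps on both sides at (322,290). Lifting away.

step_arm([
  [0,0,0,0,0,-8,-0.45],
  [0,0,0,0,0,-15,-0.45],
  [0,0,0,0,0,-20,-0.4],
  [0,0,0,0,0,-30,-0.4],
  [0,0,0,0,0,-35,-0.4],
  [0,0,0,0,-20,-35,-0.4],
  [0,0,0,-40,0,-20,-0.4],
  [0,0,0,-45,0,0,-0.4],
  [0,0,0,-45,0,0,-0.4],
  [0,0,0,-45,0,0,-0.4],
])

```text
time_s: 20.35
tcp_pos: [0.4123, -0.4928, 0.1943]
eef_rot: [179.5, 0.4, 88.6]
contact_force: [1.7, 0.1, 0.6]
gripper_width: 0.0264
```

step_arm([
  [0,0,0,-45,0,0,-0.4],
  [0,0,0,-45,0,0,-0.4],
  [0,0,0,-30,0,0,-0.4],
  [0,0,0,0,0,0,-0.4],
])

```text
time_s: 20.75
tcp_pos: [0.4065, -0.6225, 0.1965]
eef_rot: [179.5, 0.4, 88.4]
contact_force: [0.7, 1.1, -0.3]
gripper_width: 0.0265
```

```bash
python3 - <<'E'
from h import *
s=r.capture("side");t=r.capture("top")
cv2.imwrite("pics/s15.png",s[:,:,::-1]); cv2.imwrite("pics/t15.png",t[:,:,::-1])
print(r.get_state()["time_s"],r.get_state()["tcp_pos"],r.get_state()["contact_force"])
cv2.imwrite("pics/s15c.png",s[140:400,190:450,::-1].repeat(2,0).repeat(2,1))
E
```

```text
20.85 [ 0.4070265  -0.61969996  0.19689276] [-0.16951106  0.25819739 -0.3276936 ]
```

View pics/s15c.png

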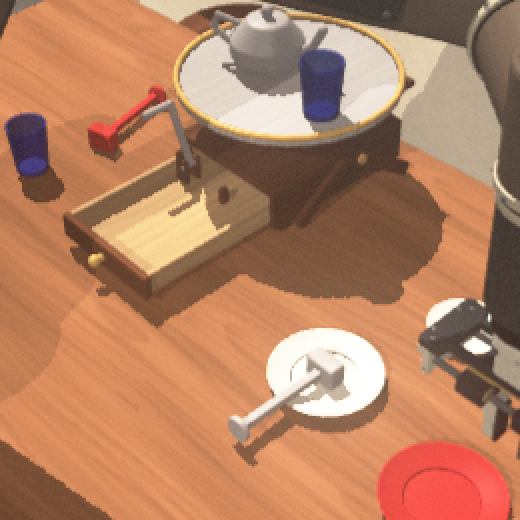

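View pics/t15.png

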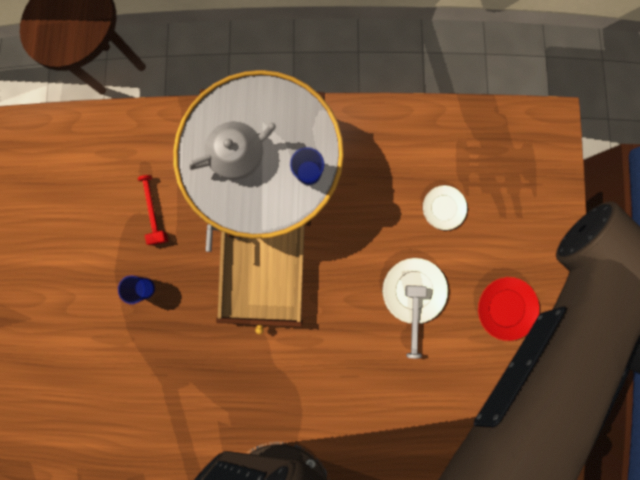

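The hammer lies on the white saucer: head at (418,292), saucer centre at (415,291), so about 6 mm apart. The bar is on its stop, and the teapot and glasses have not moved. Handing in.

```bash
python3 - <<'E'
from h import *
t=r.camera_info("top"); print(plane(t,418,292,.039)-plane(t,415,290.5,.018))
print(r.close_job())
E
```

```text
[-0.002309   -0.00298387  0.021     ]
the job is handed in; nothing more can be done
None
```

The job is done and handed in at about 21 s of the 64 s. The hand-in gives no verdict, so what follows rests on my own pictures and readings.

- **Bar:** I gripped the peg with a tilted tool and swung the bar onto its stop. It reached about 1.96 rad by the arm's pose, with a brief push of about 50 N at the stop. The last pictures show it still up.
- **Drawing out:** I drew the hammer out by its foot disc until the head was clear of the bar. I then shifted it sideways inside the drawer, because the raised peg would have been in the gripper's way.
- **Lifting and placing:** I gripped the handle about 4 mm from the balance point and lifted it level. I set it down when I felt light contact of about 6 N, then released it and moved the arm away.

**Last checks:**
- The hammer lies nearly flat, with its head about 4 mm from the saucer's centre (35 mm allowed).
- The saucer stands upright, and the teapot and both glasses are where they were in the first pictures.
- The arm is clear of everything and reads almost no force.

**What did not agree:**
- During the swing the gripper path was up to 4 mm outside the peg's nominal circle.
- After the sideways move, the hammer's head was about 7 mm further back than I had reckoned, so I measured it again before the lift.

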